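# Stow the response handset in an empty cell under the flaps

## Robot

A 6-joint arm with a two-finger parallel gripper is mounted at the origin on the work surface. World frame = base frame: x ahead of the robot, y to its left, z up, the work surface at z = 0. Lengths are in m, angles in rad, forces in N, time in s.
With the tool pointing down it reaches from about 0.375 to 0.975 m from the base axis. Payload 3.8 kg.
Tool frame: the origin (TCP) lies on the centre line of the jaws, within the pads' length; the fingertips stand 14 mm ahead of it and the grasp point (between the pads) lies 5 mm behind it; x points along the fingers, y is the direction in which the jaws open and shut, and the axes are right-handed (so a half turn about x gives the same grasp; the last joint's range is limited). The gripper opens to 85 mm and grips with 20 to 120 N. Pads are 22 mm wide; open, the fingers measure 114 mm over their backs; the gripper's body (76 mm by 85 mm) begins 54 mm behind the grasp point. The pads swing forward as they close: fully open they stand 13 mm farther back than shut.
Start: joints at [-1.34, 0.264, 1.604, -0, 1.274, -0.037], TCP at [0.179, -0.651, 0.214] pointing down, gripper open.
Joint ranges: [-2.63, 2.63], [-0.94, 2.18], [0.31, 2.57], [-1.31, 4.45], [0, 2.66], [-2.55, 2.55]. Speed limits (rad/s): [2.57, 2.57, 3.14, 3.14, 3.14, 3.14].

## Interface

Orientations are given as a rotation vector (axis times angle).
In Python, from workcell import bot gives the robot as it stands.
- The arm moves only by the shell command python3 -m creep 'ROWS' [FORCE]. ROWS is JSON, a list of rows, each an object with "grip": the finger opening in cm, from 0 to 8.54; "dp": the shift along the tool's x, y, z in cm, a list of three; "rotation": the turn, a rotation vector about the tool's x, y, z in rad, a list of three. A call has 1 to 5 rows; each row is the pose to reach, as a shift and turn from the pose commanded when the call began, along the tool's axes at that moment; what a row does not reach only later rows make up. A row lasts 1/12 s, in which the tool goes at most 41.7 mm and 7.16 degrees, less where a joint would pass 70% of its speed; a pose out of reach is approached as far as the arm can. A call with a gripper value outside its range is refused whole. The fingers move at their own pace and stop on an object; FORCE is the grip in N (left out, the last holds). Time passes only in rows, so rows that repeat a pose let the fingers close. It gives the time, the measured TCP pose, the force and the opening at its end, in the units of the state.
- bot.read_state(): the state, without advancing time (a new reading comes with each control period).
- bot.read_camera(name): name is "side" or "top" or "wrist"; returns (picture, depth): 400x640x3 uint8, red, green, blue; 400x640 float32, m along the optical axis (not along the pixel's ray), 0 where there is no reading.
- bot.get_calibration(name): a dict with "fx", "fy", "cx", "cy" (pixels), "rvec" (rotation vector, rad) and "tvec" (3), from world to camera coordinates, as OpenCV has them. Camera axes: x right, y down, z forward; pixel columns grow to the right and rows downward; lengths in m; the calibration is good to about 2 mm. A picture is of the moment at which its call begins: read the wrist's pose just before it. get_calibration takes no time and is no camera call; for the wrist camera it gives the pose at the moment of the call.
- bot.finish_job(): hands the job in, once; it reports no verdict.
The state is a dict: "time": time; "q": joint angles; "joint_vel": joint speeds; "joint_torque": joint torques, N m; "tool_pos": TCP position; "tcp_rot": TCP orientation; "wrist_force": force on the tool from outside, world axes, zero at the start; "torque": the same for the moment, N m; "width": opening from 0.0 (shut) to 1.0 (fully open).
Only numpy, scipy, OpenCV 4.12 (cv2) and the standard library are available. Lean on these libraries where they do the work, as an engineer would, in place of code of your own. Each camera call takes 0.05 s, during which the arm holds its last target.

## Task

The hearing test is over: slide the handset along the bracket's keyhole slot to its wide end, lift it free there, and stand it upright on the floor of an empty cell of the blue crate. Most cells already hold a tub hidden under their flap, one of them a short one, so feel gently through the flaps to find an empty cell and never push hard on the crate or its contents. Leave the stamp, mug, otoscope and loose tub where they are, and let go of the handset.

Things in the scene. Friction and masses are not known exactly. Their poses are not given: they have to be found in the camera images.
- handset: response handset, 135 mm tall, 0.2 kg, hanging by its head in the bracket's slot. Origin: centre of its flat foot, z up along it. White round grip, 36 mm across, up to 76 mm, tapering to 85 mm; dark neck, 14 mm across, to 99 mm; orange block head from 99 to 135 mm, 60 mm long along its x, 26 mm thick along its y (grip it across these 26 mm, 25 mm above its underside)
- bracket: fixed steel plate 100 (x) by 170 mm (y), 6 mm thick, top 111 mm above the bench, on two white end panels; origin under its centre on the bench. Keyhole slot along its y: wide end 52 by 52 mm centred at y = -40 mm, then a slot 20 mm wide from y = -14 to +56 mm. Only the neck fits the narrow slot (head lying on the plate, at most 8 mm of lift there); the grip passes at the wide end
- wide (a point): centre of the slot's wide end, on the plate's top face (111 mm above the bench); axes as the bracket's. The hanging handset's foot is 12 mm above the bench
- slot_end (a point): point in the closed narrow end of the slot (y = +46 mm of the bracket), on the plate's top face
- crate: fixed blue crate 120 (x) by 178 (y) by 80 mm high, six square cells 54 mm wide inside, 58 mm pitch, walls 4 mm, floor 4 mm thick; origin under its centre on the bench. Four cells, which ones varies, hold a loose hidden tub 44 mm across: three with the top 13 mm below the rim, one short with its top 36 mm below the rim. Two cells are empty down to the floor, 76 mm below the rim
- flaps (a point): centre of the crate's top, at rim height. Each cell has its own opaque grey flap, about 50 by 50 mm, 3 mm thick, flush with the rim, hinged on the cell's +x edge (crate axes). Pushed from above it swings down into the cell against a weak spring (under 2 N) and springs shut when released. Pressed at its middle it stops after about 5 mm on a tall tub, about 20 mm on the short one
- cell1 (a point): centre of the mouth of cell 1, at rim height (80 mm above the bench), at x = -29, y = -58 mm in the crate; axes as the crate's
- cell2 (a point): centre of the mouth of cell 2, at rim height (80 mm above the bench), at x = -29, y = +0 mm in the crate; axes as the crate's
- cell3 (a point): centre of the mouth of cell 3, at rim height (80 mm above the bench), at x = -29, y = +58 mm in the crate; axes as the crate's
- cell4 (a point): centre of the mouth of cell 4, at rim height (80 mm above the bench), at x = +29, y = -58 mm in the crate; axes as the crate's
- cell5 (a point): centre of the mouth of cell 5, at rim height (80 mm above the bench), at x = +29, y = +0 mm in the crate; axes as the crate's
- cell6 (a point): centre of the mouth of cell 6, at rim height (80 mm above the bench), at x = +29, y = +58 mm in the crate; axes as the crate's
- stamp: bystander: pink and grey self-inking stamp, 36 by 60 by 70 mm, origin under its centre
- mug: bystander: white mug, 76 mm across, 90 mm high, origin under its centre
- otoscope: bystander: black otoscope lying on its side, 200 mm long, 30 mm thick, origin under it near its middle
- spare_tub: bystander: white tub with green cap like those hidden in the crate, 44 mm across, 63 mm high, origin under its centre
Mind the look-alikes: they are no part of the job. What is shaped like the handset but turquoise is not meant.

How it is judged:
On the way, in this order (a step that is already met when the one before it is completed fails the run):
1. the handset, still hanging low in the bracket, is slid to the wide end of the keyhole slot (horizontal distance between handset and wide below 0.015 m and height (world z) of handset below 0.035 m), for 0.1 s.
2. the handset is lifted free through the wide end, its foot above the plate (height (world z) of handset above 0.112 m and horizontal distance between handset and wide below 0.04 m), for 0.1 s.
At the end, for the whole second after the job is handed in: The handset stands in one of the six cells, its foot on the crate's floor (foot's centre less than 12 mm above the crate's underside, within 18 mm of the cell's centre horizontally), within 15 degrees of upright, released and at rest ((horizontal distance between handset and cell1 below 0.018 m or horizontal distance between handset and cell2 below 0.018 m or horizontal distance between handset and cell3 below 0.018 m or horizontal distance between handset and cell4 below 0.018 m or horizontal distance between handset and cell5 below 0.018 m or horizontal distance between handset and cell6 below 0.018 m) and z of handset in the frame of crate between -0.002 and 0.012 m and angle between handset's own z axis and vertical below 0.26 rad and linear speed of handset below 0.02 m/s and contact force between the fingers and handset below 0.1 N); the robot touches nothing.
It fails at once if the handset is pushed on the crate or its flaps with more than 80 N (contact force between handset and crate above 80 N).
It fails at once if the robot pushes on the crate or its flaps with more than 80 N (contact force between the arm and crate above 80 N).
It fails at once if the fingers push on the crate or its flaps with more than 80 N (contact force between the fingers and crate above 80 N).
It fails at once if a bystander (stamp, mug, otoscope or loose tub) is moved more than 30 mm (distance of any of stamp, mug, otoscope, spare_tub from where it was at the start of the episode above 0.03 m).
It also fails if it takes over 67 s, if anything falls off the work surface, if the arm or the gripper's body presses on something with over 40 N, if the wrist force passes 120 N, or if a joint passes its speed limit or range.

## Working session

There is one attempt and no reset: what is moved stays moved. The work goes in short steps, Python scripts to look and compute and a shell command to move; the robot and the scene stay as the last step left them, time stands still between calls to the robot, and variables do not carry over. Pictures are saved under pics/ and viewed, and the job is handed in when it is done.

```bash
ls; mkdir -p pics; cat > h.py <<'E'
import numpy as np, cv2
from workcell import bot
def cal(n):
    c=bot.get_calibration(n); R=cv2.Rodrigues(np.array(c['rvec'],float))[0]; return c,R,np.array(c['tvec'],float).ravel()
def px2w(n,u,v,d,C=None):
    c,R,t=C or cal(n); p=np.array([(u-c['cx'])/c['fx']*d,(v-c['cy'])/c['fy']*d,d]); return R.T@(p-t)
def cloud(n,D,C=None):
    c,R,t=C or cal(n); v,u=np.mgrid[:D.shape[0],:D.shape[1]]
    P=np.stack([(u-c['cx'])/c['fx']*D,(v-c['cy'])/c['fy']*D,D],-1); return (P-t)@R
def ray(n,u,v,z,C=None):
    c,R,t=C or cal(n); o=-R.T@t; d=R.T@np.array([(u-c['cx'])/c['fx'],(v-c['cy'])/c['fy'],1]); return o+d*(z-o[2])/d[2]
def proj(n,P,C=None):
    c,R,t=C or cal(n); p=R@np.array(P)+t; return c['fx']*p[0]/p[2]+c['cx'],c['fy']*p[1]/p[2]+c['cy']
E
python3 - <<'E'
from h import *
for n in('top','side'):
    im,D=bot.read_camera(n); cv2.imwrite(f'pics/{n}0.png',im[...,::-1]); np.savez(f'{n}0.npz',im=im,D=D)
    c,R,t=cal(n);print(n,-R.T@t)
s=bot.read_state();print({k:np.round(v,3) for k,v in s.items()})
E
```

```text
pics
top [0.55167595 0.03376999 1.14507986]
side [0.25122653 0.51513201 0.84730935]
{'time': np.float64(0.1), 'q': array([-1.34 ,  0.265,  1.605,  0.   ,  1.274, -0.037]), 'joint_vel': array([-0.001, -0.003, -0.001,  0.002,  0.   , -0.001]), 'joint_torque': array([-0.0000e+00, -5.1671e+01, -3.6859e+01, -0.0000e+00,  6.0000e-03,
       -0.0000e+00]), 'tool_pos': array([ 0.178, -0.65 ,  0.213]), 'tcp_rot': array([ 2.079,  0.282, -2.079]), 'wrist_force': array([-0.509,  0.388,  0.552]), 'torque': array([-0.007, -0.035,  0.007]), 'width': np.float64(0.997)}
```

View pics/top0.png

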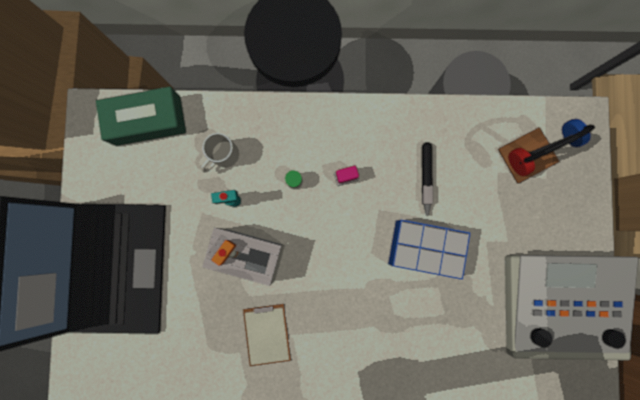

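View pics/side0.png

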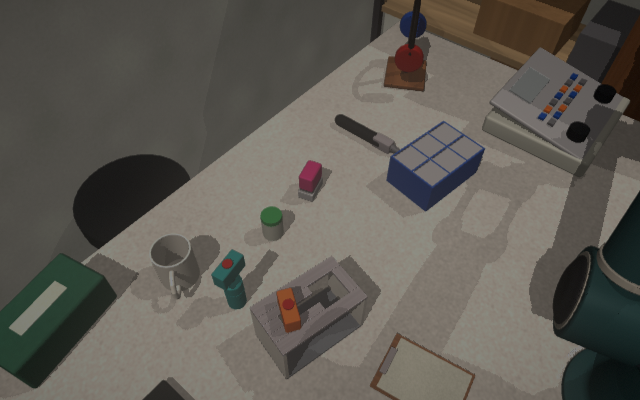

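The top view shows the orange head at about (222,252) in the bracket, wide end to its right near (255,258), crate at (430,249). The turquoise decoy is at (225,198). Next I enlarge these.

```bash
python3 - <<'E'
from h import *
z=np.load('top0.npz'); im=z['im'];D=z['D']
a=im[220:295,195:295,::-1]; b=im[210:285,380:480,::-1]
f=lambda x:cv2.resize(x,None,fx=7,fy=7,interpolation=cv2.INTER_CUBIC)
cv2.imwrite('pics/c1.png',f(a)); cv2.imwrite('pics/c2.png',f(b))
z2=np.load('side0.npz'); cv2.imwrite('pics/c3.png',cv2.resize(z2['im'][250:385,240:380,::-1],None,fx=4,fy=4,interpolation=cv2.INTER_CUBIC))
for n,zz in(('top',z),('side',z2)):
    P=cloud(n,zz['D'])
    hsv=cv2.cvtColor(zz['im'],cv2.COLOR_RGB2HSV); H,S,V=cv2.split(hsv)
    X,Y,Z=P[...,0],P[...,1],P[...,2]
    print(n)
    # plate
    for nm,m in (('head',(abs(Z-0.147)<.008)&(H<22)&(S>120)),('plate',(abs(Z-.111)<.006)),('crate',(abs(Z-.08)<.006))):
        m=m&(X>0.2)&(X<0.9)&(zz['D']>0)
        k,l,st,ce=cv2.connectedComponentsWithStats(m.astype(np.uint8))
        for i in range(1,k):
            if st[i,4]>60:
                q=P[l==i]; r=cv2.minAreaRect((q[:,:2]*1000).astype(np.float32)); print(nm,st[i],np.round(q.mean(0),4),np.round(r[0],1),np.round(r[1],1),round(r[2],1))
E
```

```text
top
head [519 150  16  22 142] [ 0.7379 -0.4508  0.1429] [ 737.  -452.4] [47.7 26.3] 28.9
head [212 240  23  25 289] [0.5079 0.2667 0.1475] [507.1 267.9] [27. 60.] 55.4
plate [510 150  16  27  67] [ 0.7342 -0.4422  0.1108] [ 733.7 -443.2] [70.3  9.2] 24.6
plate [ 36 200  14 142 596] [0.4557 0.7082 0.1109] [458.2 708.4] [338.1  16. ] 0.0
plate [ 203  228   78   58 1975] [0.4975 0.2301 0.1115] [497.2 230.1] [171.2 100.2] 75.6
crate [  0  94  13  44 162] [0.8431 0.8471 0.0802] [843.8 846.6] [ 15.3 111.5] 79.7
crate [  96   96   83   45 2893] [0.8497 0.5195 0.0801] [856.4 516.5] [110.6 200.3] 11.1
crate [ 45 201  16 139 514] [0.4631 0.7014 0.0803] [457.6 702.5] [ 14.  339.4] 89.7
crate [ 393  220   78   60 3425] [ 0.52   -0.2389  0.0806] [ 520.2 -239.5] [179.5 120.1] 80.1
crate [ 518  270  119   40 2798] [ 0.4195 -0.6001  0.0799] [ 424.  -600.9] [291.3  92.9] 89.4
crate [532 329  21  19 178] [ 0.3081 -0.5082  0.0833] [ 306.6 -510.5] [44.3 41.9] 38.2
crate [605 330  22  19 183] [ 0.3073 -0.6862  0.083 ] [ 306.6 -689. ] [42.9 41.6] 46.4
side
head [402  44  18   8  86] [ 0.7384 -0.4471  0.1
[... 453 characters left out ...]
299.7 114.5] 83.6
crate [596  84  20  16 187] [ 0.3084 -0.6834  0.0824] [ 308. -689.] [50.7 42.6] 88.0
crate [ 390  121   95   69 3302] [ 0.5208 -0.2319  0.0799] [ 522.7 -237.6] [182.8 122.8] 80.3
crate [568 121  22  18 222] [ 0.308  -0.5045  0.0828] [ 308.6 -507.8] [43.1 44.3] 16.0
crate [152 236  36  22 147] [0.7965 0.2945 0.0799] [789.7 296.8] [66.9 31.3] 66.8
crate [152 246  41  39 210] [0.7407 0.3214 0.079 ] [740.1 316.4] [74.3 51.7] 69.6
crate [   0  259  104  115 5503] [0.8451 0.5183 0.0798] [854.8 517.9] [105.  199.3] 10.7
crate [227 274  15  17 131] [0.6329 0.2749 0.0793] [633.4 273. ] [16.3 34.9] 10.3
crate [251 315  36  49  81] [0.514  0.3153 0.0803] [520.1 313.9] [ 4.8 99.3] 78.3
```

View pics/c1.png

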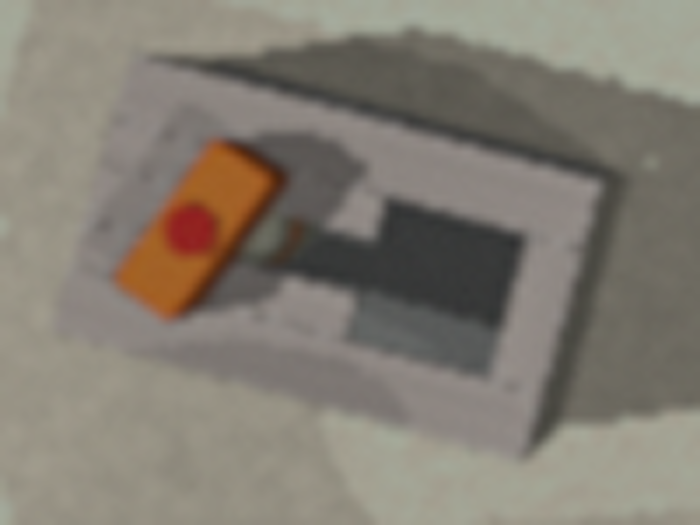

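View pics/c2.png

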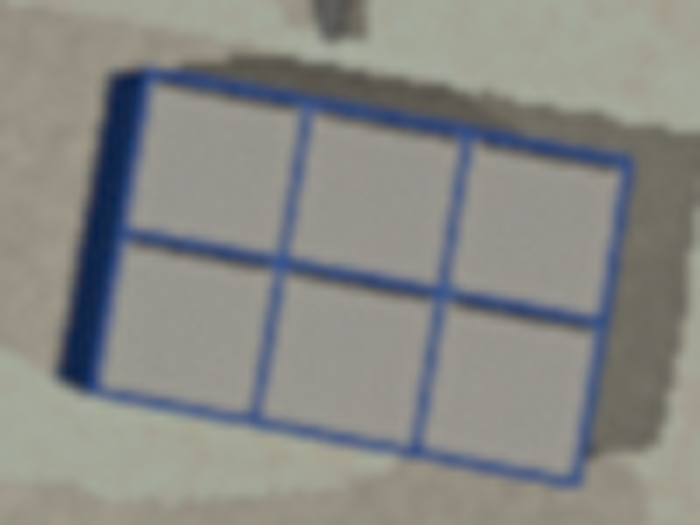

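View pics/c3.png

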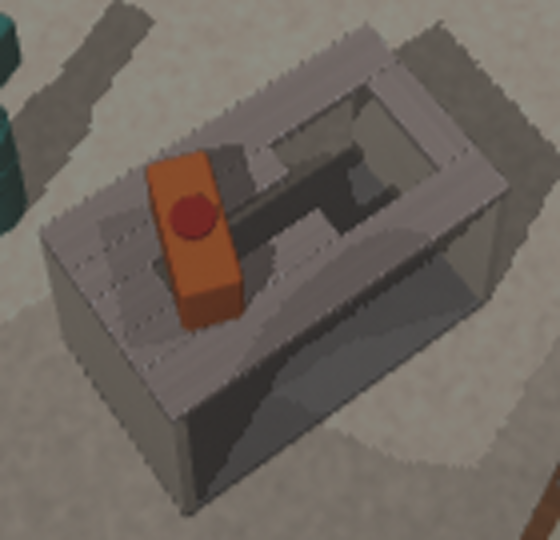

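```bash
cat >> h.py <<'E'
from scipy.spatial.transform import Rotation as Ro
def crot():
    a=np.deg2rad(-9.9); return np.array([[np.cos(a),-np.sin(a)],[np.sin(a),np.cos(a)]])
CC=np.array([.5215,-.2385]); 
def cell(i): 
    x=-.029 if i<=3 else .029; y=(-.058,0,.058)[(i-1)%3]; return CC+crot()@[x,y]
a=np.deg2rad(-14.5); BY=np.array([-np.sin(a),np.cos(a)]); BC=np.array([.498,.2307]); WIDE=BC-.04*BY
def go(pos,ydir):
    """dp(cm), rot to reach TCP pos with tool down and tool y along +-ydir"""
    s=bot.read_state(); R=Ro.from_rotvec(s['tcp_rot']); M=R.as_matrix()
    y=np.r_[np.array(ydir)/np.linalg.norm(ydir),0]
    best=None
    for sg in(1,-1):
        yy=y*sg; xx=np.array([0,0,-1.]); T=np.c_[xx,yy,np.cross(xx,yy)]
        rv=Ro.from_matrix(M.T@T).as_rotvec(); print('rot',np.round(rv,3),end=' ')
    print(); print('dp cm',np.round(100*M.T@(np.array(pos)-s['tool_pos']),2),'q',np.round(s['q'],2),'pos',np.round(s['tool_pos'],4),'F',np.round(s['wrist_force'],1),'toolY',np.round(M[:,1],3),'toolZ',np.round(M[:,2],3),'t',s['time'])
E
python3 - <<'E'
from h import *
for i in range(1,7): print(i,cell(i).round(4))
print(WIDE)
go([*cell(4),.125],crot()[:,1])
E
```

```text
1 [ 0.483  -0.2907]
2 [ 0.4929 -0.2335]
3 [ 0.5029 -0.1764]
4 [ 0.5401 -0.3006]
5 [ 0.5501 -0.2435]
6 [ 0.56   -0.1863]
[0.4879848  0.19197409]
rot [-2.701 -0.003  0.   ] rot [0.441 0.    0.002] 
dp cm [  8.83 -24.13 -44.13] q [-1.34  0.26  1.61  0.    1.27 -0.04] pos [ 0.1785 -0.6503  0.2128] F [-0.5  0.4  0.6] toolY [ 0.265 -0.964 -0.002] toolZ [-0.964 -0.265 -0.   ] t 0.1
```

```bash
python3 -m creep '[{"grip":0,"dp":[0,-2,-4],"rotation":[0,0,0]},{"grip":0,"dp":[0,-4,-8],"rotation":[0.1,0,0]},{"grip":0,"dp":[1,-6,-12],"rotation":[0.2,0,0]},{"grip":0,"dp":[2,-8,-16],"rotation":[0.3,0,0]},{"grip":0,"dp":[3,-10,-20],"rotation":[0.4,0,0]}]' 30
python3 - <<'E'
from h import *
go([*cell(4),.125],crot()[:,1])
E
```

```text
time: 0.52
tool_pos: [0.3325, -0.5122, 0.1875]
tcp_rot: [-2.15, 0.148, 2.15]
wrist_force: [0.2, 0.7, -0.1]
width: 0.298
rot [-3.107 -0.    -0.   ] rot [ 0.035 -0.     0.   ] 
dp cm [  6.25 -23.81 -17.65] q [-1.04  0.16  1.78  0.    1.2   0.67] pos [ 0.3325 -0.5122  0.1875] F [ 0.2  0.7 -0.1] toolY [-0.137 -0.991 -0.   ] toolZ [-0.991  0.137 -0.   ] t 0.5167
```

```bash
python3 -m creep '[{"grip":0,"dp":[0,-4,-3],"rotation":[0.035,0,0]},{"grip":0,"dp":[1,-7,-5.2],"rotation":[0.035,0,0]},{"grip":0,"dp":[2,-10,-7.5],"rotation":[0.035,0,0]},{"grip":0,"dp":[3,-13,-9.7],"rotation":[0.035,0,0]},{"grip":0,"dp":[4,-16,-12],"rotation":[0.035,0,0]}]'
python3 - <<'E'
from h import *
go([*cell(4),.1],crot()[:,1])
E
```

```text
time: 0.93
tool_pos: [0.4725, -0.3687, 0.1471]
tcp_rot: [-2.134, 0.178, 2.135]
wrist_force: [0.6, -0.2, -0.3]
width: -0.003
rot [-3.136e+00 -1.000e-03  1.000e-03] rot [0.006 0.001 0.   ] 
dp cm [ 4.71 -7.83 -5.54] q [-0.7   0.17  1.84  0.    1.13  1.03] pos [ 0.4725 -0.3687  0.1471] F [ 0.6 -0.2 -0.3] toolY [-0.166 -0.986 -0.   ] toolZ [-0.986  0.166  0.001] t 0.9333
```

```bash
python3 -m creep '[{"grip":0,"dp":[0,-4,-3],"rotation":[0,0,0]},{"grip":0,"dp":[2,-7.8,-5.5],"rotation":[0,0,0]},{"grip":0,"dp":[4.2,-7.8,-5.5],"rotation":[0,0,0]},{"grip":0,"dp":[4.2,-7.8,-5.5],"rotation":[0,0,0]},{"grip":0,"dp":[4.2,-7.8,-5.5],"rotation":[0,0,0]}]'
python3 - <<'E'
from h import *
go([*cell(4),.1],crot()[:,1])
for n in ('wrist','side'):
    im,D=bot.read_camera(n); cv2.imwrite(f'pics/{n}1.png',im[...,::-1])
E
```

```text
time: 1.35
tool_pos: [0.5375, -0.301, 0.1034]
tcp_rot: [-2.129, 0.174, 2.14]
wrist_force: [-0.2, -0.6, 0.5]
width: 0.001
rot [-3.133e+00 -3.000e-03  8.000e-03] rot [0.008 0.005 0.002] 
dp cm [ 0.33 -0.08 -0.25] q [-0.55  0.25  1.84 -0.    1.06  1.18] pos [ 0.5375 -0.301   0.1034] F [-0.2 -0.6  0.5] toolY [-0.164 -0.986 -0.002] toolZ [-0.986  0.164  0.005] t 1.35
```

View pics/wrist1.png

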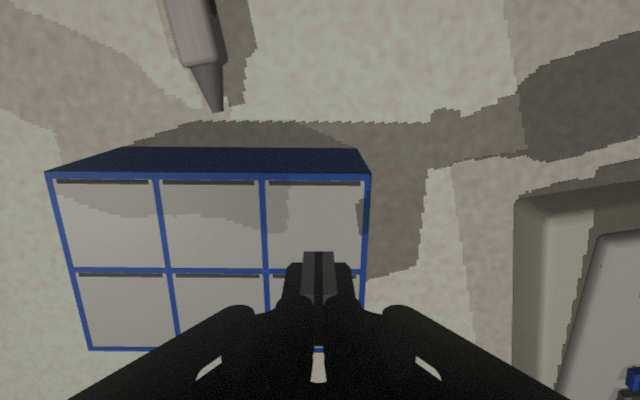

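View pics/side1.png

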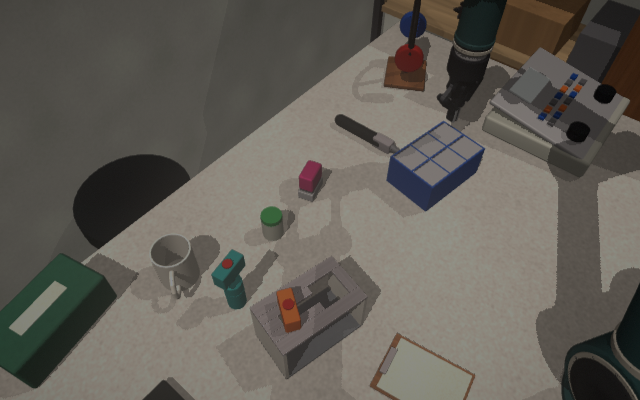

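```bash
python3 -m creep '[{"grip":0,"dp":[0.5,-0.1,-0.2],"rotation":[0,0,0]},{"grip":0,"dp":[0.9,-0.1,-0.2],"rotation":[0,0,0]},{"grip":0,"dp":[1.0,-0.1,-0.2],"rotation":[0,0,0]}]'
python3 -m creep '[{"grip":0,"dp":[0.2,0,0],"rotation":[0,0,0]}]'
python3 -m creep '[{"grip":0,"dp":[0.2,0,0],"rotation":[0,0,0]}]'
python3 -m creep '[{"grip":0,"dp":[0.15,0,0],"rotation":[0,0,0]}]'
```

```text
time: 1.7
tool_pos: [0.5406, -0.3034, 0.0961]
tcp_rot: [-2.134, 0.181, 2.133]
wrist_force: [-0.7, 0.8, -0.1]
width: -0.001
time: 1.78
tool_pos: [0.5407, -0.3032, 0.0943]
tcp_rot: [-2.134, 0.18, 2.133]
wrist_force: [0.0, -0.1, 0.2]
width: -0.002
time: 1.87
tool_pos: [0.5409, -0.303, 0.0922]
tcp_rot: [-2.134, 0.18, 2.133]
wrist_force: [0.8, 0.2, 0.0]
width: -0.0
time: 1.95
tool_pos: [0.5408, -0.3027, 0.0904]
tcp_rot: [-2.134, 0.18, 2.134]
wrist_force: [0.2, 0.8, 0.3]
width: 0.001
```

```bash
for i in 1; do python3 -m creep '[{"grip":0,"dp":[0.2,0,0],"rotation":[0,0,0]}]'
python3 -m creep '[{"grip":0,"dp":[0.15,0,0],"rotation":[0,0,0]}]'; done
```

```text
time: 2.03
tool_pos: [0.541, -0.3026, 0.0885]
tcp_rot: [-2.134, 0.179, 2.134]
wrist_force: [0.2, -0.2, -1.0]
width: 0.001
time: 2.12
tool_pos: [0.5409, -0.3024, 0.0868]
tcp_rot: [-2.134, 0.179, 2.134]
wrist_force: [-1.0, -0.3, 0.7]
width: 0.002
```

```bash
python3 -m creep '[{"grip":0,"dp":[0.2,0,0],"rotation":[0,0,0]}]'
python3 -m creep '[{"grip":0,"dp":[0.2,0,0],"rotation":[0,0,0]}]'
```

```text
time: 2.2
tool_pos: [0.541, -0.3024, 0.0849]
tcp_rot: [-2.134, 0.179, 2.134]
wrist_force: [0.2, -0.3, -0.9]
width: -0.0
time: 2.28
tool_pos: [0.5411, -0.3024, 0.0828]
tcp_rot: [-2.134, 0.179, 2.134]
wrist_force: [-0.2, 0.3, -0.5]
width: -0.001
```

```bash
python3 -m creep '[{"grip":0,"dp":[0.2,0,0],"rotation":[0,0,0]}]'
```

```text
time: 2.37
tool_pos: [0.541, -0.3023, 0.0808]
tcp_rot: [-2.134, 0.179, 2.134]
wrist_force: [-0.3, 0.1, 0.1]
width: -0.001
```

```bash
python3 -m creep '[{"grip":0,"dp":[0.2,0,0],"rotation":[0,0,0]}]'
python3 -m creep '[{"grip":0,"dp":[0.2,0,0],"rotation":[0,0,0]}]'
```

```text
time: 2.45
tool_pos: [0.541, -0.3024, 0.0787]
tcp_rot: [-2.134, 0.179, 2.134]
wrist_force: [0.9, 0.0, -0.2]
width: 0.003
time: 2.53
tool_pos: [0.541, -0.3024, 0.0768]
tcp_rot: [-2.134, 0.179, 2.134]
wrist_force: [-0.2, 0.6, 0.5]
width: -0.003
```

```bash
python3 -m creep '[{"grip":0,"dp":[0.15,0,0],"rotation":[0,0,0]}]'
python3 -m creep '[{"grip":0,"dp":[0.15,0,0],"rotation":[0,0,0]}]'
```

```text
time: 2.62
tool_pos: [0.5409, -0.3023, 0.0752]
tcp_rot: [-2.134, 0.179, 2.134]
wrist_force: [0.4, 0.7, 1.0]
width: -0.002
time: 2.7
tool_pos: [0.541, -0.3024, 0.0738]
tcp_rot: [-2.134, 0.179, 2.134]
wrist_force: [-0.2, -0.6, -0.8]
width: -0.003
```

```bash
python3 -m creep '[{"grip":0,"dp":[0.15,0,0],"rotation":[0,0,0]}]'
python3 -m creep '[{"grip":0,"dp":[0.15,0,0],"rotation":[0,0,0]}]'
```

```text
time: 2.78
tool_pos: [0.541, -0.3024, 0.0723]
tcp_rot: [-2.134, 0.179, 2.134]
wrist_force: [-0.1, -0.1, 0.3]
width: -0.001
time: 2.87
tool_pos: [0.541, -0.3024, 0.0709]
tcp_rot: [-2.134, 0.179, 2.134]
wrist_force: [0.1, -0.0, -0.6]
width: -0.001
```

```bash
python3 -m creep '[{"grip":0,"dp":[0.2,0,0],"rotation":[0,0,0]}]'
python3 -m creep '[{"grip":0,"dp":[0.2,0,0],"rotation":[0,0,0]}]'
```

```text
time: 2.95
tool_pos: [0.5411, -0.3025, 0.069]
tcp_rot: [-2.135, 0.179, 2.134]
wrist_force: [0.8, -0.6, 0.1]
width: 0.002
time: 3.03
tool_pos: [0.5411, -0.3025, 0.0669]
tcp_rot: [-2.134, 0.179, 2.134]
wrist_force: [-0.7, 0.2, 0.2]
width: 0.001
```

```bash
python3 -m creep '[{"grip":0,"dp":[0.2,0,0],"rotation":[0,0,0]}]'
python3 -m creep '[{"grip":0,"dp":[0.2,0,0],"rotation":[0,0,0]}]'
```

```text
time: 3.12
tool_pos: [0.541, -0.3024, 0.0648]
tcp_rot: [-2.134, 0.179, 2.134]
wrist_force: [-0.2, 0.3, 0.8]
width: -0.001
time: 3.2
tool_pos: [0.541, -0.3024, 0.0628]
tcp_rot: [-2.134, 0.179, 2.134]
wrist_force: [-0.5, -0.4, -0.3]
width: 0.002
```

```bash
python3 -m creep '[{"grip":0,"dp":[0.2,0,0],"rotation":[0,0,0]}]'
python3 - <<'E'
from h import *
for n in ('side','wrist','top'):
    im,D=bot.read_camera(n); cv2.imwrite(f'pics/{n}2.png',(cv2.resize(im[100:230,370:520],None,fx=5,fy=5) if n=='side' else cv2.resize(im[210:285,380:480],None,fx=7,fy=7) if n=='top' else im)[...,::-1])
E
```

```text
time: 3.28
tool_pos: [0.541, -0.3024, 0.0608]
tcp_rot: [-2.134, 0.179, 2.134]
wrist_force: [-0.5, -0.5, 0.7]
width: 0.0
```

View pics/side2.png

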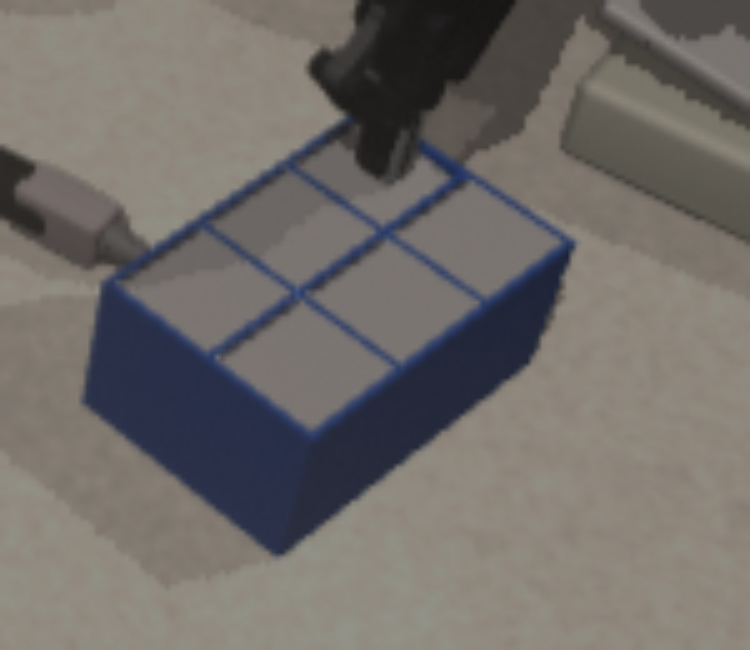

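View pics/wrist2.png

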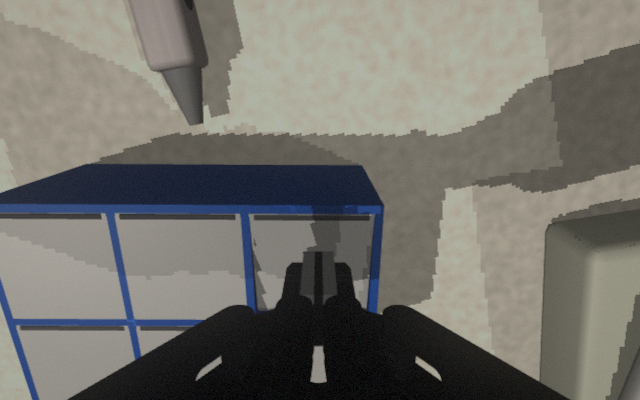

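```bash
python3 - <<'E'
from h import *
for n in('side','wrist'):
    C=cal(n); im,D=bot.read_camera(n); P=cloud(n,D,C)
    q=(P[...,:2]-CC)@crot()
    print(n)
    for y in (-78,-70,-62,-54,-46,-38):
        print(y,[ (round(float(np.median(P[...,2][m]))*1,3) if (m:=((abs(q[...,0]-x/1000)<.003)&(abs(q[...,1]-y/1000)<.003)&(D>0))).sum()>1 else None) for x in range(6,60,6)])
E
```

```text
side
-78 [0.076, 0.151, 0.098, 0.076, None, None, None, None, None]
-70 [0.176, 0.162, 0.13, None, None, None, None, 0.08, 0.08]
-62 [0.387, 0.076, 0.11, None, None, 0.122, None, 0.08, 0.079]
-54 [0.387, 0.169, 0.105, 0.089, 0.089, 0.077, 0.078, 0.079, 0.08]
-46 [0.387, 0.163, 0.148, 0.106, 0.1, 0.103, 0.078, 0.08, 0.08]
-38 [0.306, 0.252, 0.174, 0.077, 0.077, 0.078, 0.08, 0.079, 0.264]
wrist
-78 [0.077, 0.077, 0.078, 0.079, 0.079, 0.128, 0.081, 0.156, 0.082]
-70 [None, None, None, None, 0.079, 0.097, 0.129, 0.156, 0.082]
-62 [None, None, 0.127, 0.128, 0.125, 0.127, 0.125, 0.149, 0.082]
-54 [None, None, 0.133, 0.13, 0.128, 0.108, 0.128, 0.154, 0.082]
-46 [None, None, None, 0.079, 0.079, 0.096, 0.13, 0.156, 0.082]
-38 [0.077, 0.077, 0.078, 0.079, 0.135, 0.133, 0.131, 0.081, 0.082]
```

```bash
python3 - <<'E'
from h import *
s=bot.read_state(); print(s['tool_pos'],s['width'],s['time'])
M=Ro.from_rotvec(s['tcp_rot']).as_matrix()
C=cal('wrist'); im,D=bot.read_camera('wrist'); P=cloud('wrist',D,C)
print('cam in tool',M.T@(-C[1].T@C[2]-s['tool_pos']))
T=(P-s['tool_pos'])@M
for u,v in ((318,254),(310,256),(326,256),(318,262),(318,275),(300,270),(295,300),(340,270)): print(u,v,D[v,u].round(4),T[v,u].round(4),P[v,u].round(4))
q=(P[...,:2]-CC)@crot()
for x,y in ((8,0),(28,0),(50,0),(8,20),(8,-20),(8,58),(50,58),(-50,0),(-50,58),(-8,58)):
    m=(abs(q[...,0]-x/1000)<.004)&(abs(q[...,1]-y/1000)<.004)&(D>0); print(x,y,m.sum(),P[...,2][m].mean().round(4) if m.any() else 0)
cv2.imwrite('pics/w3.png',cv2.resize(im[180:320,220:420,::-1],None,fx=4,fy=4,interpolation=cv2.INTER_CUBIC))
E
```

```text
[ 0.54100272 -0.30241808  0.06104281] 0.0005389592798300621 3.5333
cam in tool [-0.161572   -0.00043438 -0.07957196]
318 254 0.1503 [-0.0262 -0.0002 -0.0104] [ 0.5513 -0.3039  0.0872]
310 256 0.1488 [-0.0277 -0.0037 -0.0102] [ 0.5517 -0.3005  0.0888]
326 256 0.1471 [-0.0293  0.0032 -0.011 ] [ 0.5513 -0.3074  0.0903]
318 262 0.1442 [-0.0326 -0.0002 -0.01  ] [ 0.5509 -0.3038  0.0937]
318 275 0.1331 [-0.0442 -0.0003 -0.0106] [ 0.5515 -0.3039  0.1053]
300 270 0.1462 [-0.0319 -0.0078 -0.0058] [ 0.548  -0.2957  0.093 ]
295 300 0.1142 [-0.0634 -0.0079 -0.0126] [ 0.5547 -0.2968  0.1245]
340 270 0.1453 [-0.0327  0.009  -0.0063] [ 0.5457 -0.3123  0.0938]
8 0 242 0.0817
28 0 268 0.0817
50 0 300 0.0816
8 20 235 0.0816
8 -20 46 0.0817
8 58 242 0.0816
50 58 296 0.0816
-50 0 0 0
-50 58 0 0
-8 58 211 0.0815
```

View pics/w3.png

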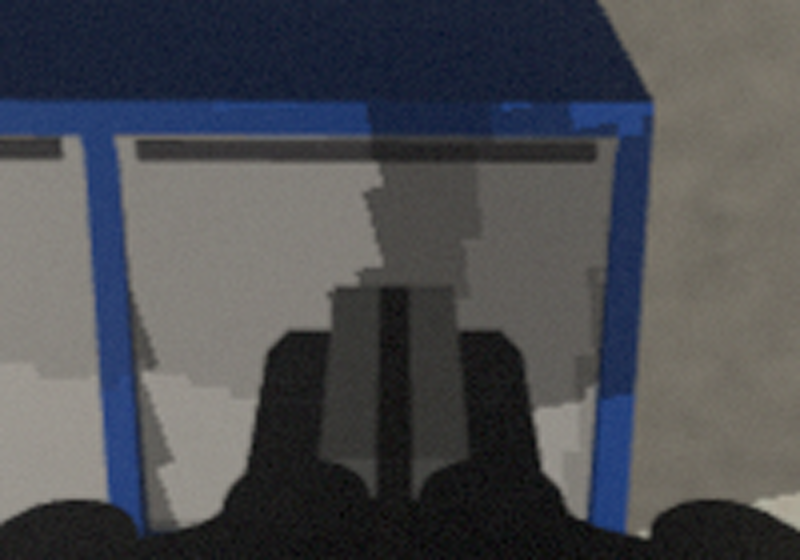

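View pics/top2.png

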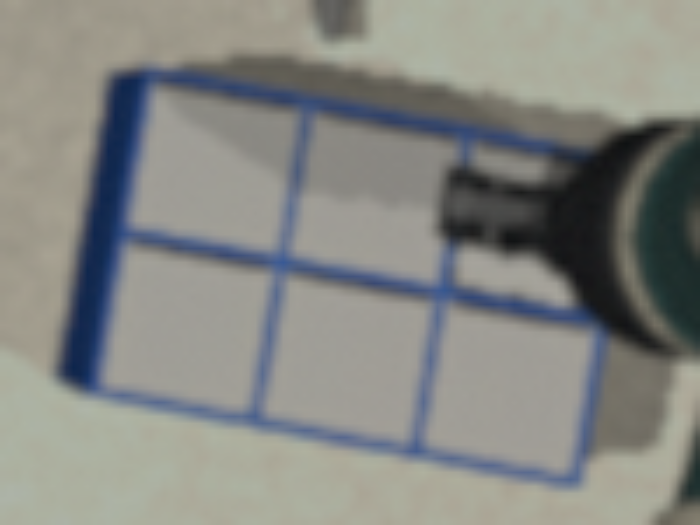

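```bash
python3 -m creep '[{"grip":0,"dp":[0.2,0,0],"rotation":[0,0,0]}]'
python3 -m creep '[{"grip":0,"dp":[0.2,0,0],"rotation":[0,0,0]}]'; cat > w.py <<'E'
from h import *
import sys
s=bot.read_state(); print(s['tool_pos'].round(4) if hasattr(s['tool_pos'],'round') else s['tool_pos'],np.round(s['wrist_force'],1),s['time'])
C=cal('wrist'); im,D=bot.read_camera('wrist'); P=cloud('wrist',D,C)
print('cam z',(-C[1].T@C[2]).round(4))
q=(P[...,:2]-CC)@crot()
for x,y in ((8,-38),(8,-78),(28,-38),(28,-78),(50,-58),(29,-18)):
    m=(abs(q[...,0]-x/1000)<.004)&(abs(q[...,1]-y/1000)<.004)&(D>0); print(x,y,m.sum(),np.median(P[...,2][m]).round(4) if m.any() else 0)
cv2.imwrite(f'pics/{sys.argv[1]}.png',cv2.resize(im[140:340,190:450,::-1],None,fx=3,fy=3,interpolation=cv2.INTER_CUBIC))
E
python3 w.py w4
```

```text
time: 3.67
tool_pos: [0.5415, -0.3027, 0.0596]
tcp_rot: [-2.135, 0.179, 2.133]
wrist_force: [-0.6, 0.4, 0.4]
width: -0.001
time: 3.75
tool_pos: [0.5416, -0.3027, 0.0584]
tcp_rot: [-2.136, 0.179, 2.133]
wrist_force: [-6.0, 3.1, 18.6]
width: -0.002
[ 0.5416 -0.3027  0.0584] [-6.   3.1 18.6] 3.75
cam z [ 0.62   -0.3155  0.2201]
8 -38 135 0.0718
8 -78 39 0.0723
28 -38 506 0.1331
28 -78 237 0.0763
50 -58 468 0.0814
29 -18 279 0.0817
```

View pics/w4.png

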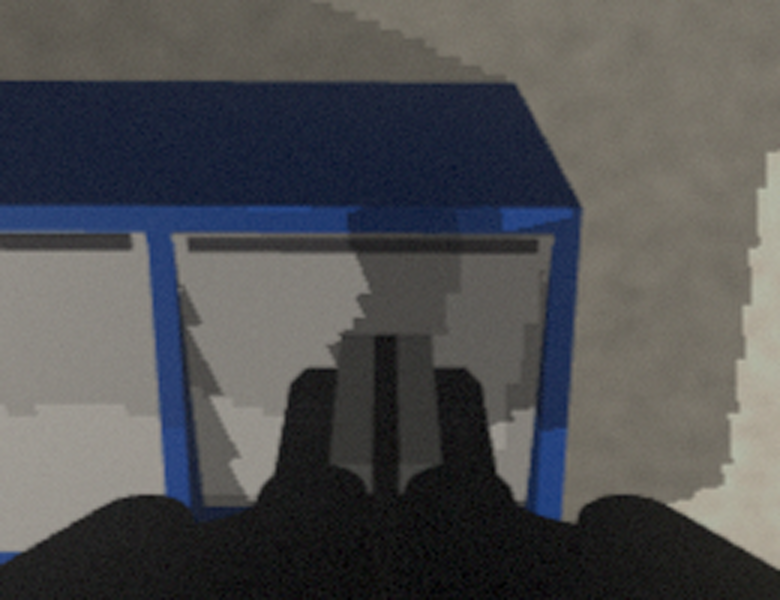

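Contact at 18.6 N with the flap's middle about 5 mm down: cell 4 holds a tall tub. The fingertips are really ~17 mm above the reported TCP height, so I allow for that. Next cell 5.

```bash
python3 -m creep '[{"grip":0,"dp":[-0.6,0,0],"rotation":[0,0,0]},{"grip":0,"dp":[-1.5,0,0],"rotation":[0,0,0]},{"grip":0,"dp":[-1.5,0,0],"rotation":[0,0,0]}]'
python3 - <<'E'
from h import *
go([*cell(5),.065],crot()[:,1])
E
```

```text
time: 4.05
tool_pos: [0.5423, -0.3032, 0.074]
tcp_rot: [-2.138, 0.18, 2.132]
wrist_force: [-0.0, -1.1, 0.1]
width: 0.003
rot [-3.136e+00  2.000e-03 -5.000e-03] rot [ 0.006 -0.003 -0.001] 
dp cm [ 0.9  -6.02  0.23] q [-0.55  0.28  1.85  0.    1.    1.19] pos [ 0.5423 -0.3032  0.074 ] F [-0.  -1.1  0.1] toolY [-0.166 -0.986  0.001] toolZ [-0.986  0.166 -0.003] t 4.05
```

```bash
python3 -m creep '[{"grip":0,"dp":[0,-3,0.2],"rotation":[0,0,0]},{"grip":0,"dp":[0,-6,0.2],"rotation":[0,0,0]},{"grip":0,"dp":[0.3,-6,0.2],"rotation":[0,0,0]},{"grip":0,"dp":[0.9,-6,0.2],"rotation":[0,0,0]},{"grip":0,"dp":[1.1,-6,0.2],"rotation":[0,0,0]}]'
python3 -m creep '[{"grip":0,"dp":[0.2,0,0],"rotation":[0,0,0]}]'
```

```text
time: 4.47
tool_pos: [0.5488, -0.2429, 0.0601]
tcp_rot: [-2.134, 0.178, 2.135]
wrist_force: [-0.3, 0.4, 0.2]
width: -0.006
time: 4.55
tool_pos: [0.5487, -0.2434, 0.0584]
tcp_rot: [-2.133, 0.179, 2.135]
wrist_force: [0.4, 0.5, 0.2]
width: 0.0
```

```bash
python3 -m creep '[{"grip":0,"dp":[0.15,0,0],"rotation":[0,0,0]}]'
```

```text
time: 4.63
tool_pos: [0.5488, -0.2437, 0.057]
tcp_rot: [-2.133, 0.18, 2.134]
wrist_force: [0.2, -0.1, -0.2]
width: 0.001
```

```bash
python3 -m creep '[{"grip":0,"dp":[0.15,0,0],"rotation":[0,0,0]}]'
```

```text
time: 4.72
tool_pos: [0.5489, -0.2437, 0.0557]
tcp_rot: [-2.134, 0.18, 2.134]
wrist_force: [-0.7, -0.2, 0.3]
width: -0.001
```

```bash
python3 -m creep '[{"grip":0,"dp":[0.2,0,0],"rotation":[0,0,0]},{"grip":0,"dp":[0.3,0,0],"rotation":[0,0,0]}]'
python3 -m creep '[{"grip":0,"dp":[0.2,0,0],"rotation":[0,0,0]},{"grip":0,"dp":[0.3,0,0],"rotation":[0,0,0]}]'
```

```text
time: 4.88
tool_pos: [0.549, -0.2435, 0.0528]
tcp_rot: [-2.134, 0.18, 2.134]
wrist_force: [-0.2, 0.6, 1.2]
width: 0.002
time: 5.05
tool_pos: [0.5489, -0.2431, 0.0498]
tcp_rot: [-2.134, 0.179, 2.134]
wrist_force: [0.0, 0.6, 0.3]
width: -0.004
```

```bash
python3 -m creep '[{"grip":0,"dp":[0.2,0,0],"rotation":[0,0,0]}]'
python3 -m creep '[{"grip":0,"dp":[0.15,0,0],"rotation":[0,0,0]}]'
```

```text
time: 5.13
tool_pos: [0.5492, -0.2431, 0.0481]
tcp_rot: [-2.135, 0.179, 2.134]
wrist_force: [-1.0, -0.6, 0.7]
width: 0.001
time: 5.22
tool_pos: [0.549, -0.2429, 0.0463]
tcp_rot: [-2.134, 0.179, 2.134]
wrist_force: [0.1, -0.2, 0.8]
width: 0.001
```

```bash
python3 -m creep '[{"grip":0,"dp":[0.15,0,0],"rotation":[0,0,0]}]'; python3 w.py w5
```

```text
time: 5.3
tool_pos: [0.549, -0.2429, 0.0448]
tcp_rot: [-2.134, 0.179, 2.134]
wrist_force: [-0.0, 0.0, 0.5]
width: 0.001
[ 0.549  -0.2429  0.0448] [-0.   0.   0.5] 5.3
cam z [ 0.6275 -0.2557  0.2064]
8 -38 0 0
8 -78 288 0.082
28 -38 435 0.0821
28 -78 325 0.082
50 -58 375 0.082
29 -18 292 0.119
```

View pics/w5.png

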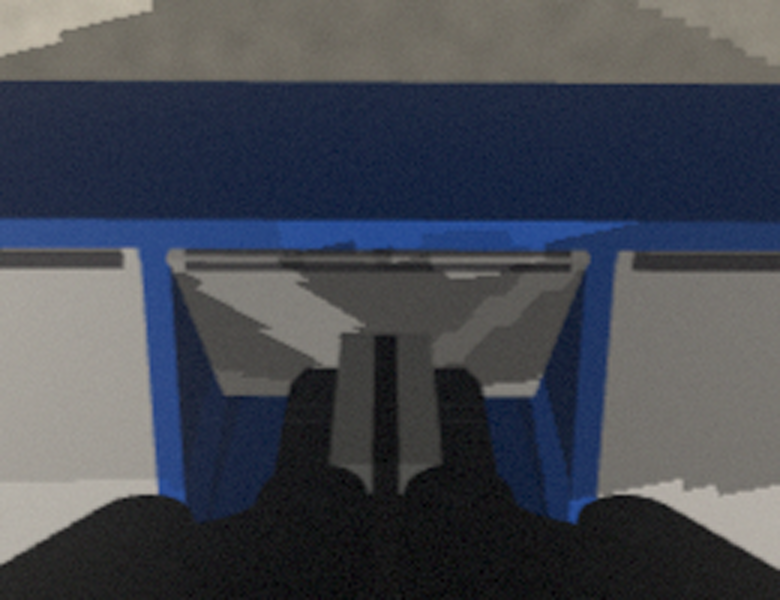

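```bash
python3 -m creep '[{"grip":0,"dp":[0.15,0,0],"rotation":[0,0,0]}]'
python3 -m creep '[{"grip":0,"dp":[0.15,0,0],"rotation":[0,0,0]}]'
```

```text
time: 5.43
tool_pos: [0.5491, -0.2429, 0.0435]
tcp_rot: [-2.134, 0.179, 2.134]
wrist_force: [-1.3, -0.2, 0.2]
width: -0.002
time: 5.52
tool_pos: [0.5491, -0.2429, 0.0419]
tcp_rot: [-2.134, 0.179, 2.134]
wrist_force: [0.3, 0.5, 0.8]
width: 0.001
```

```bash
python3 -m creep '[{"grip":0,"dp":[0.15,0,0],"rotation":[0,0,0]}]'
python3 -m creep '[{"grip":0,"dp":[0.15,0,0],"rotation":[0,0,0]}]'
```

```text
time: 5.6
tool_pos: [0.549, -0.2429, 0.0404]
tcp_rot: [-2.134, 0.179, 2.134]
wrist_force: [-0.4, -0.4, 0.0]
width: -0.0
time: 5.68
tool_pos: [0.549, -0.2429, 0.0388]
tcp_rot: [-2.134, 0.179, 2.134]
wrist_force: [0.1, 0.0, 0.9]
width: -0.003
```

```bash
python3 -m creep '[{"grip":0,"dp":[0.15,0,0],"rotation":[0,0,0]}]'
python3 -m creep '[{"grip":0,"dp":[0.15,0,0],"rotation":[0,0,0]}]'
```

```text
time: 5.77
tool_pos: [0.549, -0.2429, 0.0373]
tcp_rot: [-2.134, 0.179, 2.134]
wrist_force: [0.2, -0.3, -0.0]
width: -0.003
time: 5.85
tool_pos: [0.549, -0.2429, 0.0358]
tcp_rot: [-2.134, 0.179, 2.134]
wrist_force: [0.5, 0.1, 0.1]
width: 0.001
```

```bash
python3 -m creep '[{"grip":0,"dp":[0.15,0,0],"rotation":[0,0,0]}]'
python3 -m creep '[{"grip":0,"dp":[0.15,0,0],"rotation":[0,0,0]}]'
```

```text
time: 5.93
tool_pos: [0.549, -0.2429, 0.0343]
tcp_rot: [-2.134, 0.179, 2.134]
wrist_force: [-0.0, 0.5, -0.3]
width: -0.004
time: 6.02
tool_pos: [0.549, -0.2429, 0.0328]
tcp_rot: [-2.134, 0.179, 2.134]
wrist_force: [-0.7, -0.8, 0.9]
width: 0.001
```

```bash
python3 -m creep '[{"grip":0,"dp":[0.2,0,0],"rotation":[0,0,0]}]'
python3 -m creep '[{"grip":0,"dp":[0.2,0,0],"rotation":[0,0,0]}]'
```

```text
time: 6.1
tool_pos: [0.5491, -0.243, 0.0309]
tcp_rot: [-2.134, 0.179, 2.134]
wrist_force: [-0.1, 0.1, 0.4]
width: 0.0
time: 6.18
tool_pos: [0.549, -0.2429, 0.0288]
tcp_rot: [-2.134, 0.179, 2.134]
wrist_force: [-0.9, -0.4, 0.7]
width: -0.004
```

```bash
python3 -m creep '[{"grip":0,"dp":[0.2,0,0],"rotation":[0,0,0]}]'
python3 -m creep '[{"grip":0,"dp":[0.2,0,0],"rotation":[0,0,0]}]'
```

```text
time: 6.27
tool_pos: [0.549, -0.2429, 0.0268]
tcp_rot: [-2.134, 0.179, 2.134]
wrist_force: [0.3, -0.3, 1.4]
width: 0.003
time: 6.35
tool_pos: [0.549, -0.2429, 0.0247]
tcp_rot: [-2.134, 0.179, 2.134]
wrist_force: [-0.5, -0.5, -0.4]
width: -0.0
```

```bash
python3 w.py w6
```

```text
[ 0.549  -0.2429  0.0247] [-0.5 -0.5 -0.4] 6.35
cam z [ 0.6275 -0.2557  0.1863]
8 -38 109 0.0818
8 -78 329 0.082
28 -38 248 0.0825
28 -78 421 0.082
50 -58 495 0.0819
29 -18 166 0.0997
```

View pics/w6.png

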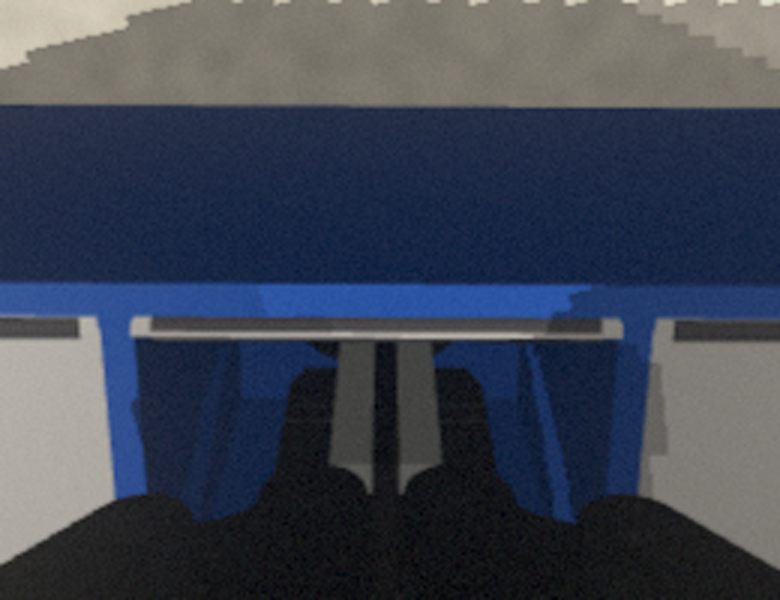

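Cell 5 shows the flap fully open, blue walls below, no contact at ~38 mm: it's empty. I retract and go to the handset.

```bash
python3 -m creep '[{"grip":0,"dp":[-4,0,0],"rotation":[0,0,0]},{"grip":0,"dp":[-8,0,0],"rotation":[0,0,0]},{"grip":0,"dp":[-12,0,0],"rotation":[0,0,0]},{"grip":0,"dp":[-16,-2,0],"rotation":[0,0,0]},{"grip":0,"dp":[-18,-5,0],"rotation":[0,0,0]}]'
python3 - <<'E'
from h import *
go([.5076,.2695,.18],[.568,.823])
E
```

```text
time: 6.82
tool_pos: [0.5592, -0.1962, 0.2102]
tcp_rot: [-2.141, 0.186, 2.127]
wrist_force: [0.2, -0.1, 0.6]
width: -0.003
rot [-2.708e+00  1.000e-03 -1.000e-02] rot [ 0.433 -0.007 -0.001] 
dp cm [  2.81 -45.03  13.02] q [-0.38  0.11  1.8  -0.    1.23  1.36] pos [ 0.5592 -0.1962  0.2102] F [ 0.2 -0.1  0.6] toolY [-0.17  -0.985  0.003] toolZ [-0.985  0.17  -0.007] t 6.8167
```

```bash
python3 -m creep '[{"grip":8.5,"dp":[0,-2,0.6],"rotation":[-0.12,0,0]},{"grip":8.5,"dp":[0,-5,1.5],"rotation":[-0.24,0,0]},{"grip":8.5,"dp":[0,-8,2.4],"rotation":[-0.36,0,0]},{"grip":8.5,"dp":[0,-11,3.3],"rotation":[-0.48,0,0]},{"grip":8.5,"dp":[0,-14,4.2],"rotation":[-0.6,0,0]}]'
python3 - <<'E'
from h import *
go([.5076,.2695,.20],[.568,.823])
E
```

```text
time: 7.23
tool_pos: [0.5389, -0.0473, 0.205]
tcp_rot: [1.979, 0.441, -1.978]
wrist_force: [-0.2, 0.2, 1.0]
width: 0.71
rot [-2.099e+00 -0.000e+00 -1.000e-03] rot [ 1.042 -0.     0.   ] 
dp cm [  0.5  -30.01 -10.61] q [-0.13  0.02  1.9   0.    1.22  1.  ] pos [ 0.5389 -0.0473  0.205 ] F [-0.2  0.2  1. ] toolY [ 0.424 -0.905  0.   ] toolZ [-0.905 -0.424 -0.   ] t 7.2333
```

```bash
python3 -m creep '[{"grip":8.5,"dp":[0,-3,-1],"rotation":[-0.12,0,0]},{"grip":8.5,"dp":[0,-6,-2],"rotation":[-0.24,0,0]},{"grip":8.5,"dp":[0,-9,-3],"rotation":[-0.36,0,0]},{"grip":8.5,"dp":[0,-12,-4],"rotation":[-0.48,0,0]},{"grip":8.5,"dp":[0,-15,-5],"rotation":[-0.6,0,0]}]'
python3 - <<'E'
from h import *
go([.5076,.2695,.20],[.568,.823])
E
```

```text
time: 7.65
tool_pos: [0.5213, 0.1101, 0.205]
tcp_rot: [1.59, 0.909, -1.589]
wrist_force: [0.6, -0.2, 0.1]
width: 0.992
rot [-1.499 -0.    -0.   ] rot [ 1.643 -0.     0.   ] 
dp cm [  0.5   -9.27 -13.05] q [0.16 0.   1.92 0.   1.22 0.69] pos [0.5213 0.1101 0.205 ] F [ 0.6 -0.2  0.1] toolY [ 0.862 -0.507  0.   ] toolZ [-0.507 -0.862 -0.   ] t 7.65
```

```bash
python3 -m creep '[{"grip":8.5,"dp":[0,-2,-3],"rotation":[-0.12,0,0]},{"grip":8.5,"dp":[0,-4,-6],"rotation":[-0.24,0,0]},{"grip":8.5,"dp":[0,-6,-9],"rotation":[-0.36,0,0]},{"grip":8.5,"dp":[0,-8,-11],"rotation":[-0.48,0,0]},{"grip":8.5,"dp":[0,-9.2,-13],"rotation":[-0.6,0,0]}]'
python3 -m creep '[{"grip":8.5,"dp":[0,0,0],"rotation":[-0.12,0,0]},{"grip":8.5,"dp":[0,0,0],"rotation":[-0.24,0,0]},{"grip":8.5,"dp":[0,0,0],"rotation":[-0.36,0,0]},{"grip":8.5,"dp":[0,0,0],"rotation":[-0.48,0,0]},{"grip":8.5,"dp":[0,0,0],"rotation":[-0.6,0,0]}]'
python3 - <<'E'
from h import *
go([.5076,.2695,.15],[.568,.823])
E
```

```text
time: 8.07
tool_pos: [0.508, 0.2696, 0.2048]
tcp_rot: [1.158, 1.242, -1.158]
wrist_force: [0.7, -1.2, -0.4]
width: 0.995
time: 8.48
tool_pos: [0.5091, 0.2676, 0.2047]
tcp_rot: [0.704, 1.454, -0.704]
wrist_force: [-0.2, 0.4, 0.2]
width: 0.998
rot [-0.298 -0.     0.   ] rot [2.843 0.    0.   ] 
dp cm [ 5.47  0.   -0.25] q [ 0.44  0.08  1.83  0.    1.23 -0.23] pos [0.5091 0.2676 0.2047] F [-0.2  0.4  0.2] toolY [ 0.785  0.62  -0.   ] toolZ [ 0.62  -0.785 -0.   ] t 8.4833
```

```bash
python3 -m creep '[{"grip":8.5,"dp":[1,0,-0.2],"rotation":[-0.12,0,0]},{"grip":8.5,"dp":[2,0,-0.2],"rotation":[-0.24,0,0]},{"grip":8.5,"dp":[3.5,0,-0.2],"rotation":[-0.298,0,0]},{"grip":8.5,"dp":[5,0,-0.2],"rotation":[-0.298,0,0]},{"grip":8.5,"dp":[5,0,-0.2],"rotation":[-0.298,0,0]}]'
python3 - <<'E'
from h import *
go([.5076,.2695,.10],[.568,.823])
C=cal('wrist'); im,D=bot.read_camera('wrist'); P=cloud('wrist',D,C)
cv2.imwrite('pics/w7.png',im[...,::-1])
H,S,V=cv2.split(cv2.cvtColor(im,cv2.COLOR_RGB2HSV))
m=(H<22)&(S>110)&(abs(P[...,2]-.147)<.006); q=P[m]; print(m.sum(),cv2.minAreaRect((q[:,:2]*1000).astype(np.float32)),q.mean(0))
im,D=bot.read_camera('side'); cv2.imwrite('pics/s7.png',cv2.resize(im[210:385,200:400,::-1],None,fx=3,fy=3,interpolation=cv2.INTER_CUBIC))
E
```

```text
time: 8.9
tool_pos: [0.5057, 0.2678, 0.1514]
tcp_rot: [0.475, 1.522, -0.482]
wrist_force: [-1.7, 0.1, -1.4]
width: 0.992
rot [-0.007 -0.003  0.005] rot [3.135 0.008 0.005] 
dp cm [5.14 0.27 0.07] q [ 0.44  0.12  1.89  0.    1.13 -0.52] pos [0.5057 0.2678 0.1514] F [-1.7  0.1 -1.4] toolY [ 0.573  0.819 -0.005] toolZ [ 0.819 -0.574 -0.003] t 8.9
5020 ((508.7166748046875, 270.88702392578125), (25.645177841186523, 59.8160514831543), 55.49185562133789) [0.50600864 0.272635   0.14893874]
```

View pics/w7.png

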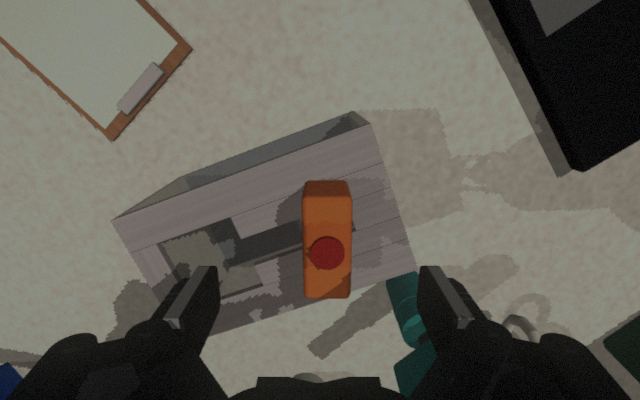

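View pics/s7.png

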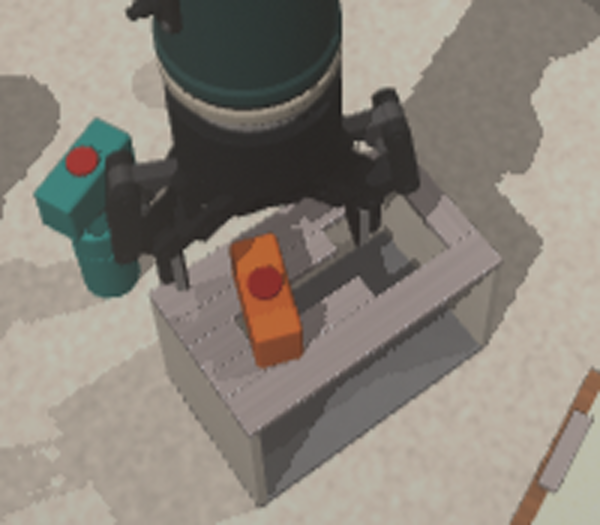

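```bash
python3 -m creep '[{"grip":6,"dp":[1.5,0.3,0.1],"rotation":[-0.006,0,0.004]},{"grip":6,"dp":[3,0.3,0.1],"rotation":[-0.006,0,0.004]},{"grip":6,"dp":[4,0.3,0.1],"rotation":[-0.006,0,0.004]},{"grip":6,"dp":[4.6,0.3,0.1],"rotation":[-0.006,0,0.004]},{"grip":6,"dp":[4.6,0.3,0.1],"rotation":[-0.006,0,0.004]}]'
python3 - <<'E'
from h import *
go([.508,.270,.10],[.568,.823])
C=cal('wrist'); im,D=bot.read_camera('wrist'); P=cloud('wrist',D,C)
cv2.imwrite('pics/w8.png',im[...,::-1])
im,D=bot.read_camera('side'); cv2.imwrite('pics/s8.png',cv2.resize(im[210:385,200:400,::-1],None,fx=3,fy=3,interpolation=cv2.INTER_CUBIC))
E
```

```text
time: 9.42
tool_pos: [0.5099, 0.2705, 0.108]
tcp_rot: [0.476, 1.519, -0.472]
wrist_force: [-0.5, 0.3, 0.7]
width: 0.706
rot [-0.001 -0.001 -0.002] rot [ 3.141e+00 -3.000e-03  2.000e-03] 
dp cm [ 0.8  -0.15 -0.13] q [ 0.44  0.17  1.92  0.    1.05 -0.52] pos [0.5099 0.2705 0.108 ] F [-0.5  0.3  0.7] toolY [0.569 0.823 0.002] toolZ [ 0.823 -0.569 -0.001] t 9.4167
```

View pics/w8.png

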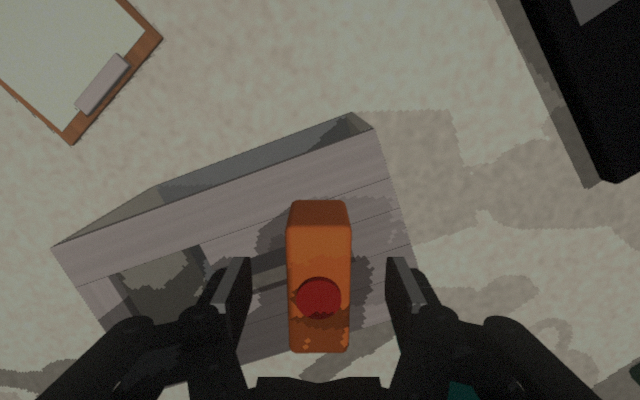

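View pics/s8.png

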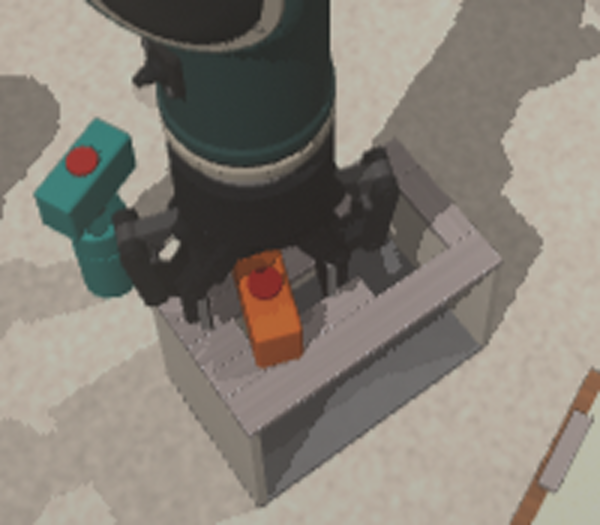

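```bash
python3 - <<'E'
from h import *
s=bot.read_state();M=Ro.from_rotvec(s['tcp_rot']).as_matrix()
C=cal('wrist'); im,D=bot.read_camera('wrist'); P=cloud('wrist',D,C); T=(P-s['tool_pos'])@M
for u,v in ((230,262),(235,262),(240,262),(246,262),(246,270),(240,280),(398,262),(392,262),(405,265),(410,280),(320,210),(320,240),(320,340)): print(u,v,T[v,u].round(4),P[v,u].round(4))
E
```

```text
230 262 [-0.0035 -0.0452  0.0041] [0.4886 0.2314 0.1128]
235 262 [-0.0323 -0.0349 -0.0114] [0.4816 0.2486 0.1416]
240 262 [-0.0325 -0.0328 -0.0115] [0.4827 0.2504 0.1419]
246 262 [-0.0328 -0.0302 -0.0117] [0.4841 0.2527 0.1422]
246 270 [-0.0347 -0.03   -0.009 ] [0.4864 0.2513 0.144 ]
240 280 [-0.0461 -0.0298 -0.0112] [0.4846 0.2526 0.1555]
398 262 [-0.0329  0.0329 -0.0118] [0.5199 0.3046 0.1425]
392 262 [-0.0324  0.0306 -0.0115] [0.5188 0.3025 0.142 ]
405 265 [-0.0348  0.0354 -0.0114] [0.5216 0.3065 0.1445]
410 280 [-0.0472  0.0343 -0.0119] [0.5205 0.3058 0.1569]
320 210 [-0.0224  0.0006 -0.0309] [0.4858 0.2889 0.1319]
320 240 [-0.0382  0.0005 -0.0242] [0.4912 0.285  0.1477]
320 340 [-0.0386  0.0006  0.0228] [0.5299 0.2583 0.1481]
```

```bash
python3 -m creep '[{"grip":5,"dp":[0.7,-0.1,-0.1],"rotation":[0,0,0]},{"grip":4.5,"dp":[1.4,-0.1,-0.1],"rotation":[0,0,0]},{"grip":4,"dp":[1.4,-0.1,-0.1],"rotation":[0,0,0]}]'
python3 -m creep '[{"grip":3.5,"dp":[0,0,0],"rotation":[0,0,0]},{"grip":2,"dp":[0,0,0],"rotation":[0,0,0]},{"grip":1,"dp":[0,0,0],"rotation":[0,0,0]},{"grip":1,"dp":[0,0,0],"rotation":[0,0,0]},{"grip":1,"dp":[0,0,0],"rotation":[0,0,0]}]' 40
python3 - <<'E'
from h import *
s=bot.read_state();M=Ro.from_rotvec(s['tcp_rot']).as_matrix()
go([.508,.270,.10],[.568,.823])
C=cal('wrist'); im,D=bot.read_camera('wrist'); P=cloud('wrist',D,C); T=(P-s['tool_pos'])@M
cv2.imwrite('pics/w9.png',im[...,::-1])
for u,v in ((280,262),(360,262),(278,270),(362,270)): print(u,v,T[v,u].round(4),P[v,u].round(4))
E
```

```text
time: 9.82
tool_pos: [0.5082, 0.2701, 0.0935]
tcp_rot: [0.476, 1.519, -0.472]
wrist_force: [-0.6, 0.3, -0.3]
width: 0.47
time: 10.23
tool_pos: [0.5092, 0.2706, 0.0949]
tcp_rot: [0.477, 1.517, -0.471]
wrist_force: [-1.0, -0.0, -1.9]
width: 0.296
rot [-0.001 -0.    -0.004] rot [ 3.141 -0.006  0.   ] 
dp cm [-0.51 -0.11 -0.06] q [ 0.44  0.18  1.94  0.    1.02 -0.52] pos [0.5092 0.2706 0.0949] F [-1.  -0.  -1.9] toolY [0.569 0.823 0.004] toolZ [ 0.823 -0.569 -0.   ] t 10.2333
280 262 [-0.0342 -0.0159 -0.0124] [0.4898 0.2645 0.129 ]
360 262 [-0.0327  0.0172 -0.0117] [0.5093 0.2913 0.1277]
278 270 [-0.0393 -0.0162 -0.0117] [0.4903 0.2638 0.1341]
362 270 [-0.0406  0.0171 -0.0124] [0.5086 0.2915 0.1355]
```

View pics/w9.png

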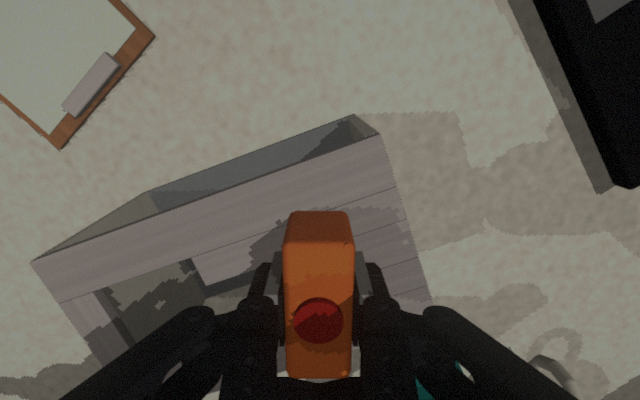

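```bash
python3 -m creep '[{"grip":1,"dp":[-0.15,0,0],"rotation":[0,0,0]},{"grip":1,"dp":[-0.3,0,0],"rotation":[0,0,0]},{"grip":1,"dp":[-0.3,-0.95,0.35],"rotation":[0,0,0]},{"grip":1,"dp":[-0.3,-1.9,0.7],"rotation":[0,0,0]}]'
```

```text
time: 10.62
tool_pos: [0.5041, 0.2505, 0.0981]
tcp_rot: [0.476, 1.517, -0.47]
wrist_force: [-0.3, -1.0, -1.9]
width: 0.299
```

```bash
python3 -m creep '[{"grip":1,"dp":[0,-0.95,0.35],"rotation":[0,0,0]},{"grip":1,"dp":[0,-1.9,0.7],"rotation":[0,0,0]},{"grip":1,"dp":[0,-2.85,1.05],"rotation":[0,0,0]}]'
python3 -m creep '[{"grip":1,"dp":[0,-0.95,0.35],"rotation":[0,0,0]},{"grip":1,"dp":[0,-1.9,0.7],"rotation":[0,0,0]},{"grip":1,"dp":[0,-2.85,1.05],"rotation":[0,0,0]},{"grip":1,"dp":[0,-2.85,1.05],"rotation":[0,0,0]},{"grip":1,"dp":[0,-2.85,1.05],"rotation":[0,0,0]}]'
python3 - <<'E'
from h import *
s=bot.read_state();M=Ro.from_rotvec(s['tcp_rot']).as_matrix()
go([*WIDE,.10],[.568,.823])
C=cal('wrist'); im,D=bot.read_camera('wrist'); P=cloud('wrist',D,C)
cv2.imwrite('pics/w10.png',im[...,::-1])
H,S,V=cv2.split(cv2.cvtColor(im,cv2.COLOR_RGB2HSV))
m=(H<22)&(S>110)&(abs(P[...,2]-.150)<.006); q=P[m]; print(m.sum(),cv2.minAreaRect((q[:,:2]*1000).astype(np.float32)),q.mean(0))
im,D=bot.read_camera('side'); cv2.imwrite('pics/s10.png',cv2.resize(im[210:385,200:400,::-1],None,fx=3,fy=3,interpolation=cv2.INTER_CUBIC))
E
```

```text
time: 10.87
tool_pos: [0.496, 0.2201, 0.0977]
tcp_rot: [0.477, 1.517, -0.471]
wrist_force: [0.5, 1.0, -3.2]
width: 0.296
time: 11.28
tool_pos: [0.489, 0.1916, 0.0977]
tcp_rot: [0.478, 1.517, -0.471]
wrist_force: [-0.0, 0.0, -2.0]
width: 0.302
rot [-0.002 -0.    -0.004] rot [ 3.14  -0.007  0.   ] 
dp cm [-0.23 -0.02 -0.11] q [ 0.32  0.08  2.04  0.    1.01 -0.64] pos [0.489  0.1916 0.0977] F [-0.  0. -2.] toolY [0.57  0.822 0.004] toolZ [ 0.822 -0.57  -0.   ] t 11.2833
10066 ((488.41815185546875, 193.45632934570312), (46.21247482299805, 62.40887451171875), 76.0298843383789) [0.48456892 0.19435765 0.15181217]
```

View pics/w10.png

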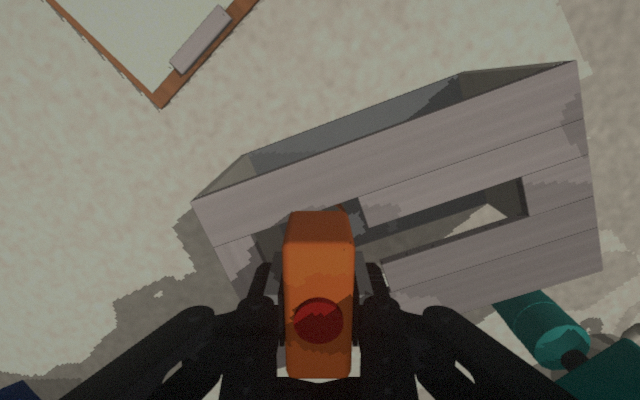

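View pics/s10.png

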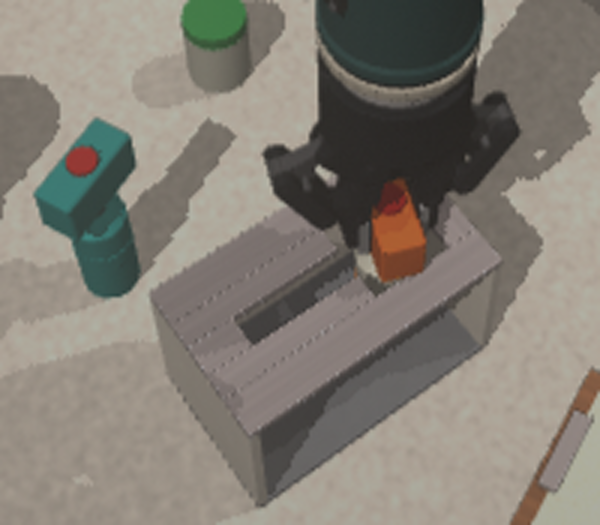

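```bash
python3 -m creep '[{"grip":1,"dp":[-1,0,-0.1],"rotation":[0,0,0]},{"grip":1,"dp":[-2.5,0,-0.1],"rotation":[0,0,0]},{"grip":1,"dp":[-4.5,0,-0.1],"rotation":[0,0,0]},{"grip":1,"dp":[-6.5,0,-0.1],"rotation":[0,0,0]}]'
python3 -m creep '[{"grip":1,"dp":[-2,0,0],"rotation":[0,0,0]},{"grip":1,"dp":[-4,0,0],"rotation":[0,0,0]},{"grip":1,"dp":[-6.5,0,0],"rotation":[0,0,0]},{"grip":1,"dp":[-6.5,0,0],"rotation":[0,0,0]},{"grip":1,"dp":[-6.5,0,0],"rotation":[0,0,0]}]'
python3 - <<'E'
from h import *
go([*WIDE,.22],[.568,.823]); go([*cell(5),.22],crot()[:,1])
im,D=bot.read_camera('side'); cv2.imwrite('pics/s11.png',im[...,::-1])
E
```

```text
time: 11.72
tool_pos: [0.4877, 0.193, 0.1636]
tcp_rot: [0.476, 1.518, -0.47]
wrist_force: [0.3, -0.7, -1.9]
width: 0.293
time: 12.13
tool_pos: [0.4895, 0.1933, 0.2301]
tcp_rot: [0.478, 1.513, -0.467]
wrist_force: [0.1, -0.5, -3.7]
width: 0.3
rot [-0.     0.003 -0.008] rot [ 3.142 -0.013 -0.005] 
dp cm [ 1.01 -0.2  -0.05] q [ 0.33 -0.04  1.91  0.    1.26 -0.64] pos [0.4895 0.1933 0.2301] F [ 0.1 -0.5 -3.7] toolY [0.568 0.823 0.008] toolZ [ 0.823 -0.568  0.003] t 12.1333
rot [-0.431  0.005 -0.007] rot [ 2.71  -0.01  -0.006] 
dp cm [  0.84 -32.51  29.8 ] q [ 0.33 -0.04  1.91  0.    1.26 -0.64] pos [0.4895 0.1933 0.2301] F [ 0.1 -0.5 -3.7] toolY [0.568 0.823 0.008] toolZ [ 0.823 -0.568  0.003] t 12.1333
```

View pics/s11.png

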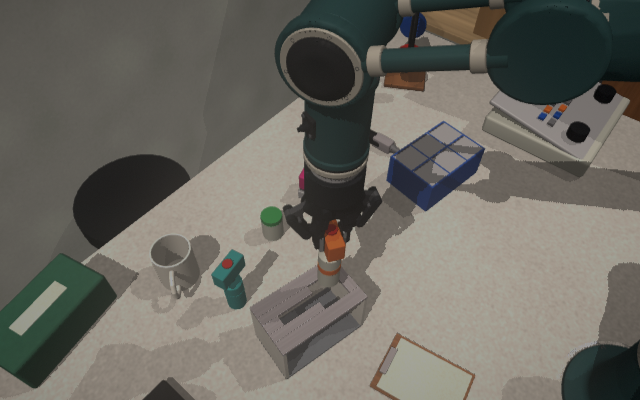

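```bash
python3 -m creep '[{"grip":1,"dp":[0,-1.5,1.4],"rotation":[0,0,0]},{"grip":1,"dp":[0,-3.7,3.4],"rotation":[0,0,0]},{"grip":1,"dp":[0,-6,5.5],"rotation":[0,0,0]},{"grip":1,"dp":[0,-8.4,7.7],"rotation":[0,0,0]},{"grip":1,"dp":[0,-10.8,9.9],"rotation":[0,0,0]}]'
python3 -m creep '[{"grip":1,"dp":[0,-2.4,2.2],"rotation":[0,0,0]},{"grip":1,"dp":[0,-4.8,4.4],"rotation":[0,0,0]},{"grip":1,"dp":[0,-7.2,6.6],"rotation":[0,0,0]},{"grip":1,"dp":[0,-9.6,8.8],"rotation":[0,0,0]},{"grip":1,"dp":[0,-12,11],"rotation":[0,0,0]}]'
python3 - <<'E'
from h import *
go([*cell(5),.22],[.568,.823])
E
```

```text
time: 12.6
tool_pos: [0.5065, 0.0461, 0.2248]
tcp_rot: [0.475, 1.521, -0.471]
wrist_force: [-0.3, -0.6, -3.1]
width: 0.298
time: 13.02
tool_pos: [0.5289, -0.1152, 0.2243]
tcp_rot: [0.477, 1.521, -0.471]
wrist_force: [0.3, 1.0, -1.9]
width: 0.297
rot [-0.001 -0.004 -0.003] rot [ 3.141 -0.004  0.006] 
dp cm [ 0.37 -9.35  9.04] q [-0.26  0.01  1.88  0.    1.26 -1.23] pos [ 0.5289 -0.1152  0.2243] F [ 0.3  1.  -1.9] toolY [0.568 0.823 0.003] toolZ [ 0.823 -0.568 -0.004] t 13.0167
```

```bash
python3 -m creep '[{"grip":1,"dp":[0,-2.6,2.4],"rotation":[0,0,0]},{"grip":1,"dp":[0,-5.2,4.8],"rotation":[0,0,0]},{"grip":1,"dp":[0,-7.5,7],"rotation":[0,0,0]},{"grip":1,"dp":[0,-9,8.4],"rotation":[0,0,0]},{"grip":1,"dp":[0,-9.5,8.8],"rotation":[0,0,0]}]'
python3 -m creep '[{"grip":1,"dp":[0,0,0],"rotation":[0,0,0]},{"grip":1,"dp":[0,0,0],"rotation":[0,0,0]},{"grip":1,"dp":[0,0,0],"rotation":[0,0,0]}]'
python3 - <<'E'
from h import *
go([*cell(5),.22],[.568,.823])
for n in('side','top'):
    im,D=bot.read_camera(n); cv2.imwrite(f'pics/{n}12.png',im[...,::-1]); np.savez(f'{n}12.npz',im=im,D=D)
C=cal('side');P=cloud('side',(np.load('side12.npz')['D']),C); im=np.load('side12.npz')['im']
H,S,V=cv2.split(cv2.cvtColor(im,cv2.COLOR_RGB2HSV))
q0=(P[...,:2]-cell(5))
m=(np.hypot(q0[...,0],q0[...,1])<.028)&(P[...,2]>.1)&(P[...,2]<.4)&(np.load('side12.npz')['D']>0)
o=m&(H<22)&(S>110); print('orange',P[o].min(0),P[o].max(0))
w=m&(V>90)&(S<60)
vs,us=np.where(w); print('white',len(vs)); 
if len(vs): print(us.min(),us.max(),vs.min(),vs.max(),P[w].min(0),P[w].max(0))
cv2.imwrite('pics/s12c.png',cv2.resize(im[50:220,360:560,::-1],None,fx=4,fy=3.5,interpolation=cv2.INTER_CUBIC))
E
```

```text
time: 13.43
tool_pos: [0.5477, -0.2451, 0.2235]
tcp_rot: [0.478, 1.52, -0.473]
wrist_force: [0.4, -0.3, -2.5]
width: 0.295
time: 13.68
tool_pos: [0.548, -0.2407, 0.2253]
tcp_rot: [0.477, 1.52, -0.469]
wrist_force: [-0.3, 1.1, -2.8]
width: 0.302
rot [ 0.    -0.002 -0.004] rot [-3.141  0.007 -0.004] 
dp cm [ 0.52 -0.11  0.33] q [-0.46  0.11  1.76  0.    1.27 -1.43] pos [ 0.548  -0.2407  0.2253] F [-0.3  1.1 -2.8] toolY [0.568 0.823 0.004] toolZ [ 0.823 -0.568 -0.002] t 13.6833
orange [ 0.52520784 -0.26012248  0.18111861] [ 0.5616533  -0.21833832  0.30607965]
white 241
426 446 92 129 [ 0.53208867 -0.24231409  0.14402459] [ 0.56486087 -0.21988837  0.22839738]
```

View pics/s12c.png

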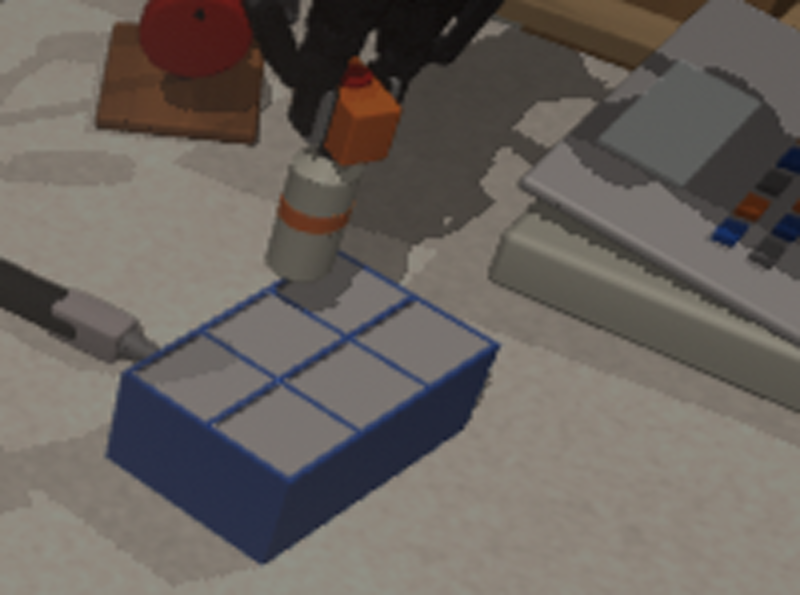

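```bash
cat > fit.py <<'E'
from h import *
from scipy.optimize import least_squares
import sys
def fit(lo,hi,cxy,rad=.028):
    im,D=bot.read_camera('side'); C=cal('side'); P=cloud('side',D,C)
    H,S,V=cv2.split(cv2.cvtColor(im,cv2.COLOR_RGB2HSV))
    q=P[...,:2]-np.array(cxy)
    m=(np.hypot(q[...,0],q[...,1])<rad)&(P[...,2]>lo)&(P[...,2]<hi)&(D>0)&(V>70)&((S<70))
    m=cv2.erode(m.astype(np.uint8),np.ones((2,2)))>0
    X=P[m]; zm=X[:,2].mean()
    f=lambda p:np.hypot(X[:,0]-p[0]-p[2]*(X[:,2]-zm),X[:,1]-p[1]-p[3]*(X[:,2]-zm))-.018
    r=least_squares(f,[*cxy,0,0],loss='soft_l1',f_scale=.002); p=r.x
    zf=X[:,2].min(); print('n',len(X),'z',zf,X[:,2].max(),'axis at mean',p[:2].round(4),'tilt',p[2:].round(3),'foot xy',(p[:2]+p[2:]*(zf-zm)).round(4),'rms',np.sqrt((f(p)**2).mean()).round(4))
fit(float(sys.argv[1]),float(sys.argv[2]),[float(sys.argv[3]),float(sys.argv[4])])
E
python3 fit.py .11 .212 .548 -.2407
```

```text
n 244 z 0.14358080046253893 0.21064313514882363 axis at mean [ 0.5484 -0.2416] tilt [-0.003 -0.014] foot xy [ 0.5485 -0.2412] rms 0.0012
```

```bash
python3 -m creep '[{"grip":1,"dp":[1.5,-0.2,0],"rotation":[0,0,0.004]},{"grip":1,"dp":[3,-0.2,0],"rotation":[0,0,0.004]},{"grip":1,"dp":[4.5,-0.2,0],"rotation":[0,0,0.004]},{"grip":1,"dp":[5.5,-0.2,0],"rotation":[0,0,0.004]},{"grip":1,"dp":[5.5,-0.2,0],"rotation":[0,0,0.004]}]'
python3 -m creep '[{"grip":1,"dp":[0.4,0,0],"rotation":[0,0,0]},{"grip":1,"dp":[0.8,0,0],"rotation":[0,0,0]}]'
python3 fit.py .085 .16 .548 -.242
```

```text
time: 14.25
tool_pos: [0.5459, -0.2421, 0.1686]
tcp_rot: [0.48, 1.521, -0.466]
wrist_force: [-0.5, 0.2, -3.1]
width: 0.303
time: 14.42
tool_pos: [0.5486, -0.2438, 0.1645]
tcp_rot: [0.479, 1.514, -0.467]
wrist_force: [-0.5, 0.0, -2.0]
width: 0.303
n 269 z 0.08521018829477134 0.15990866779792673 axis at mean [ 0.5485 -0.2448] tilt [-0.018 -0.013] foot xy [ 0.5492 -0.2443] rms 0.0012
```

```bash
python3 -m creep '[{"grip":1,"dp":[0.3,-0.1,-0.15],"rotation":[0,0,0]},{"grip":1,"dp":[0.6,-0.1,-0.15],"rotation":[0,0,0]}]'
python3 -m creep '[{"grip":1,"dp":[0.3,0,0],"rotation":[0,0,0]},{"grip":1,"dp":[0.6,0,0],"rotation":[0,0,0]}]'
```

```text
time: 14.63
tool_pos: [0.5464, -0.2439, 0.1582]
tcp_rot: [0.479, 1.514, -0.468]
wrist_force: [-0.1, 0.8, -1.2]
width: 0.298
time: 14.8
tool_pos: [0.5461, -0.2438, 0.1516]
tcp_rot: [0.48, 1.515, -0.468]
wrist_force: [0.2, -0.0, -1.2]
width: 0.298
```

```bash
python3 -m creep '[{"grip":1,"dp":[0.3,0,0],"rotation":[0,0,0]},{"grip":1,"dp":[0.6,0,0],"rotation":[0,0,0]}]'
python3 -m creep '[{"grip":1,"dp":[0.3,0,0],"rotation":[0,0,0]}]'
```

```text
time: 14.97
tool_pos: [0.5458, -0.2436, 0.1451]
tcp_rot: [0.48, 1.516, -0.468]
wrist_force: [-0.4, -0.2, -0.5]
width: 0.298
time: 15.05
tool_pos: [0.5457, -0.2435, 0.142]
tcp_rot: [0.48, 1.516, -0.468]
wrist_force: [-0.2, 0.1, -2.2]
width: 0.295
```

```bash
python3 -m creep '[{"grip":1,"dp":[0.3,0,0],"rotation":[0,0,0]},{"grip":1,"dp":[0.6,0,0],"rotation":[0,0,0]}]'
python3 -m creep '[{"grip":1,"dp":[0.3,0,0],"rotation":[0,0,0]},{"grip":1,"dp":[0.6,0,0],"rotation":[0,0,0]}]'
```

```text
time: 15.22
tool_pos: [0.5458, -0.2434, 0.1359]
tcp_rot: [0.48, 1.516, -0.467]
wrist_force: [-0.4, 0.3, -1.7]
width: 0.302
time: 15.38
tool_pos: [0.5459, -0.2434, 0.13]
tcp_rot: [0.48, 1.516, -0.467]
wrist_force: [1.0, 0.7, -1.9]
width: 0.301
```

```bash
python3 -m creep '[{"grip":1,"dp":[0.3,0,0],"rotation":[0,0,0]},{"grip":1,"dp":[0.6,0,0],"rotation":[0,0,0]}]'
python3 -m creep '[{"grip":1,"dp":[0.3,0,0],"rotation":[0,0,0]},{"grip":1,"dp":[0.6,0,0],"rotation":[0,0,0]}]'; python3 fit.py .085 .13 .547 -.243
```

```text
time: 15.55
tool_pos: [0.546, -0.2434, 0.124]
tcp_rot: [0.48, 1.516, -0.467]
wrist_force: [-0.6, 0.0, -1.5]
width: 0.301
time: 15.72
tool_pos: [0.546, -0.2434, 0.1181]
tcp_rot: [0.48, 1.516, -0.467]
wrist_force: [-0.4, -0.4, -2.0]
width: 0.301
n 168 z 0.08708553901319863 0.12148577060934167 axis at mean [ 0.5451 -0.2457] tilt [-0.151 -0.229] foot xy [ 0.5479 -0.2414] rms 0.0021
```

```bash
python3 -m creep '[{"grip":1,"dp":[0.3,0,0],"rotation":[0,0,0]},{"grip":1,"dp":[0.6,0,0],"rotation":[0,0,0]}]'
python3 -m creep '[{"grip":1,"dp":[0.3,0,0],"rotation":[0,0,0]},{"grip":1,"dp":[0.6,0,0],"rotation":[0,0,0]}]'
```

```text
time: 15.93
tool_pos: [0.5463, -0.2434, 0.1123]
tcp_rot: [0.48, 1.515, -0.468]
wrist_force: [0.4, -0.1, -2.5]
width: 0.3
time: 16.1
tool_pos: [0.5461, -0.2433, 0.1061]
tcp_rot: [0.48, 1.516, -0.467]
wrist_force: [0.1, -0.6, -1.4]
width: 0.299
```

```bash
python3 -m creep '[{"grip":1,"dp":[0.3,0,0],"rotation":[0,0,0]},{"grip":1,"dp":[0.6,0,0],"rotation":[0,0,0]}]'
python3 -m creep '[{"grip":1,"dp":[0.3,0,0],"rotation":[0,0,0]}]'
```

```text
time: 16.27
tool_pos: [0.5461, -0.2432, 0.1]
tcp_rot: [0.48, 1.516, -0.467]
wrist_force: [-0.2, 0.1, -2.7]
width: 0.297
time: 16.35
tool_pos: [0.5461, -0.2432, 0.0971]
tcp_rot: [0.48, 1.516, -0.467]
wrist_force: [-0.9, -0.4, -1.2]
width: 0.302
```

```bash
python3 -m creep '[{"grip":1,"dp":[0.2,0,0],"rotation":[0,0,0]}]'
python3 -m creep '[{"grip":1,"dp":[0.2,0,0],"rotation":[0,0,0]}]'
```

```text
time: 16.43
tool_pos: [0.546, -0.2431, 0.0948]
tcp_rot: [0.48, 1.516, -0.467]
wrist_force: [0.0, -0.0, -2.6]
width: 0.301
time: 16.52
tool_pos: [0.5461, -0.2432, 0.093]
tcp_rot: [0.48, 1.516, -0.467]
wrist_force: [-0.5, -0.2, -1.8]
width: 0.299
```

```bash
python3 -m creep '[{"grip":1,"dp":[0.2,0,0],"rotation":[0,0,0]}]'
python3 -m creep '[{"grip":1,"dp":[0.15,0,0],"rotation":[0,0,0]}]'
```

```text
time: 16.6
tool_pos: [0.5462, -0.2432, 0.0912]
tcp_rot: [0.48, 1.516, -0.467]
wrist_force: [-0.9, 0.1, -2.2]
width: 0.301
time: 16.68
tool_pos: [0.5462, -0.2432, 0.0897]
tcp_rot: [0.48, 1.516, -0.467]
wrist_force: [-0.8, 0.5, -1.8]
width: 0.298
```

```bash
python3 -m creep '[{"grip":1,"dp":[0.1,0,0],"rotation":[0,0,0]}]'
```

```text
time: 16.77
tool_pos: [0.5462, -0.2432, 0.0887]
tcp_rot: [0.48, 1.516, -0.467]
wrist_force: [-0.2, -0.7, -1.7]
width: 0.297
```

```bash
python3 -m creep '[{"grip":1,"dp":[0.1,0,0],"rotation":[0,0,0]}]'
```

```text
time: 16.85
tool_pos: [0.5463, -0.2432, 0.0878]
tcp_rot: [0.48, 1.516, -0.467]
wrist_force: [0.1, -0.6, -2.2]
width: 0.301
```

```bash
python3 -m creep '[{"grip":1,"dp":[0.1,0,0],"rotation":[0,0,0]}]'
```

```text
time: 16.93
tool_pos: [0.5463, -0.2432, 0.0869]
tcp_rot: [0.48, 1.516, -0.467]
wrist_force: [0.5, 0.1, -0.5]
width: 0.3
```

```bash
python3 -m creep '[{"grip":1,"dp":[0.1,0,0],"rotation":[0,0,0]}]'
```

```text
time: 17.02
tool_pos: [0.5466, -0.2434, 0.0869]
tcp_rot: [0.479, 1.515, -0.468]
wrist_force: [-3.2, 1.8, 8.0]
width: 0.301
```

```bash
python3 - <<'E'
from h import *
z=[]
im,D=bot.read_camera('side'); P=cloud('side',D); H,S,V=cv2.split(cv2.cvtColor(im,cv2.COLOR_RGB2HSV))
q=P[...,:2]-cell(5); o=(H<22)&(S>110)&(np.hypot(q[...,0],q[...,1])<.05)&(P[...,2]>.08)
print(np.percentile(P[o][:,2],[0,2,50,90,98,100]))
cv2.imwrite('pics/s13.png',cv2.resize(im[50:220,360:560,::-1],None,fx=4,fy=3.5,interpolation=cv2.INTER_CUBIC))
E
```

```text
[0.08066616 0.10742372 0.13510567 0.14135735 0.14280068 0.14477302]
```

View pics/s13.png

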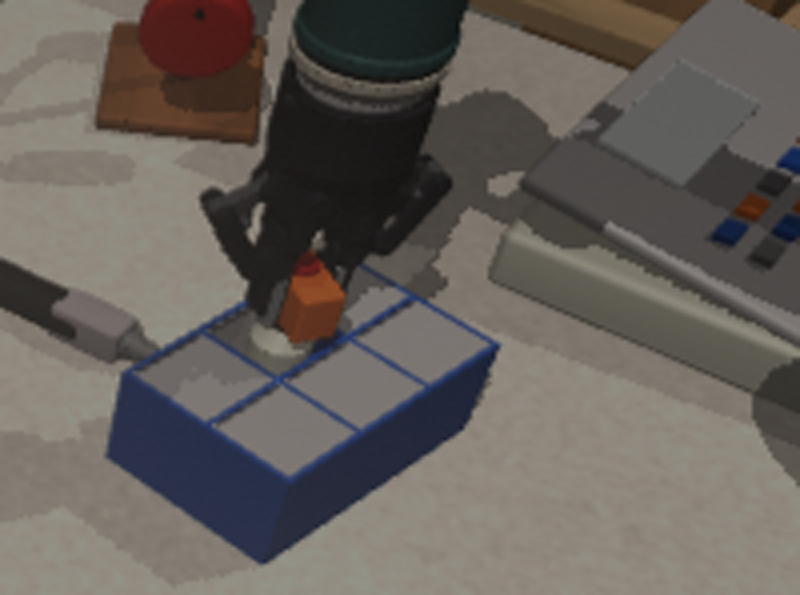

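Floor contact at the predicted height, about 10 N. Release and rise.

```bash
python3 -m creep '[{"grip":2.8,"dp":[-0.1,0,0],"rotation":[0,0,0]},{"grip":4,"dp":[-0.1,0,0],"rotation":[0,0,0]},{"grip":6,"dp":[-0.1,0,0],"rotation":[0,0,0]},{"grip":6,"dp":[-0.1,0,0],"rotation":[0,0,0]},{"grip":6,"dp":[-0.1,0,0],"rotation":[0,0,0]}]'
python3 - <<'E'
from h import *
im,D=bot.read_camera('wrist'); cv2.imwrite('pics/w14.png',im[...,::-1])
E
```

```text
time: 17.48
tool_pos: [0.5464, -0.2432, 0.087]
tcp_rot: [0.479, 1.516, -0.467]
wrist_force: [-0.5, 0.2, -0.4]
width: 0.704
```

View pics/w14.png

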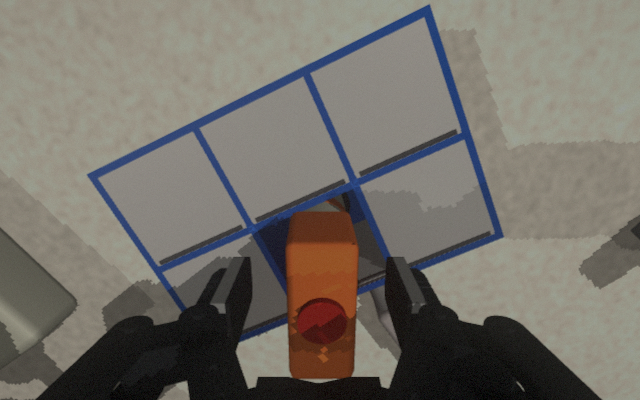

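Released, the handset stands with the fingers clear on both sides. Rise straight up.

```bash
python3 -m creep '[{"grip":6,"dp":[-1.5,0,0],"rotation":[0,0,0]},{"grip":6,"dp":[-4,0,0],"rotation":[0,0,0]},{"grip":6,"dp":[-7,0,0],"rotation":[0,0,0]},{"grip":6,"dp":[-10,0,0],"rotation":[0,0,0]},{"grip":6,"dp":[-13,0,0],"rotation":[0,0,0]}]'
python3 -m creep '[{"grip":6,"dp":[0,-2,-2],"rotation":[0,0,0]},{"grip":6,"dp":[0,-5,-5],"rotation":[0,0,0]},{"grip":6,"dp":[0,-8,-8],"rotation":[0,0,0]},{"grip":6,"dp":[0,-8,-8],"rotation":[0,0,0]},{"grip":6,"dp":[0,-8,-8],"rotation":[0,0,0]}]'
python3 - <<'E'
from h import *
for n in('side','top'):
    im,D=bot.read_camera(n); P=cloud(n,D); H,S,V=cv2.split(cv2.cvtColor(im,cv2.COLOR_RGB2HSV))
    q=P[...,:2]-cell(5); o=(H<22)&(S>110)&(np.hypot(q[...,0],q[...,1])<.05)&(P[...,2]>.13)
    X=P[o]; print(n,o.sum(),np.percentile(X[:,2],[5,50,95]) , cv2.minAreaRect((X[:,:2]*1000).astype(np.float32)))
    m=o&(P[...,2]>.135); A=np.c_[P[m][:,:2],np.ones(m.sum())]; print('slope',np.linalg.lstsq(A,P[m][:,2],rcond=None)[0])
    cv2.imwrite(f'pics/{n}15.png',im[...,::-1])
    if n=='side': cv2.imwrite('pics/s15.png',cv2.resize(im[50:220,360:560,::-1],None,fx=4,fy=3.5,interpolation=cv2.INTER_CUBIC))
print(cell(5),bot.read_state()['wrist_force'],bot.read_state()['tool_pos'])
E
```

```text
time: 17.95
tool_pos: [0.5453, -0.2439, 0.2178]
tcp_rot: [0.48, 1.517, -0.467]
wrist_force: [1.3, 0.3, 0.3]
width: 0.699
time: 18.37
tool_pos: [0.4325, -0.2645, 0.2161]
tcp_rot: [0.482, 1.515, -0.469]
wrist_force: [-0.1, -0.8, 0.7]
width: 0.701
side 285 [0.1315713  0.13871726 0.14231293] ((545.68115234375, -241.40487670898438), (26.659910202026367, 61.710670471191406), 56.37897872924805)
slope [-0.02009799 -0.0505063   0.1381399 ]
top 280 [0.13443286 0.13982579 0.14324629] ((544.4876708984375, -244.10543823242188), (25.705562591552734, 59.28770446777344), 55.041011810302734)
slope [-0.01349092 -0.02230394  0.14189095]
[ 0.55006817 -0.24348594] [ 1.07335455  0.12000254 -0.2264388 ] [ 0.43498905 -0.26458934  0.21667912]
```

View pics/s15.png

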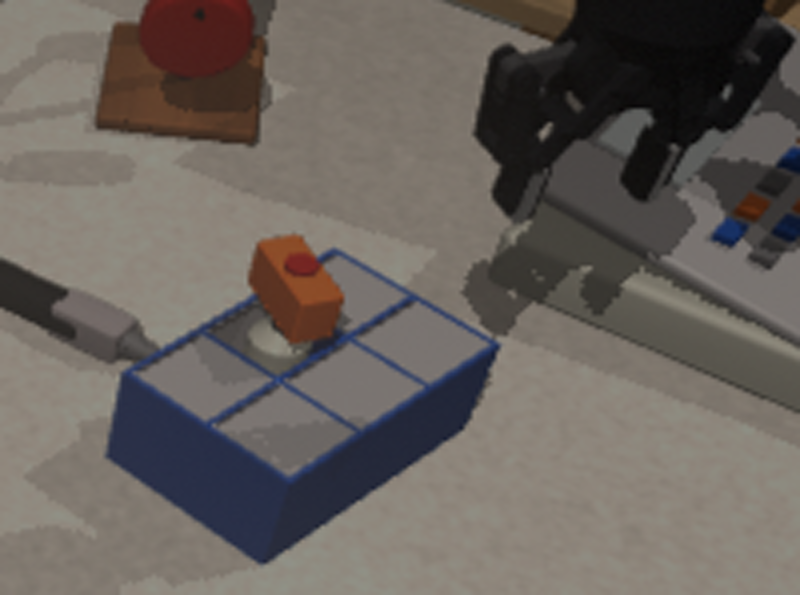

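View pics/top15.png

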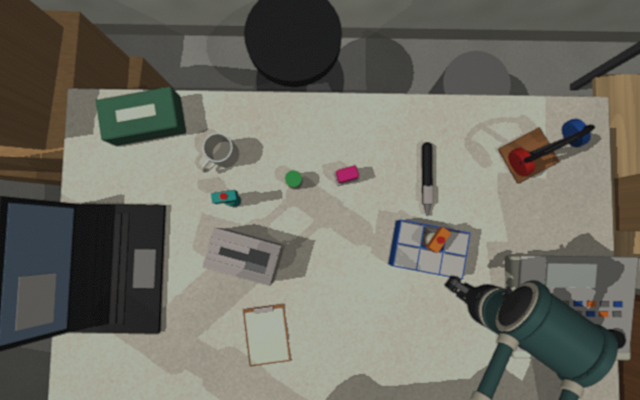

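The handset stands upright in cell 5 (head ~5 mm from the cell's centre, top at ~139–140 mm as expected on the floor). In the top view the bystanders sit at the same pixels as at the start, and the arm is clear.

```bash
python3 -c "
from workcell import bot
print(bot.read_state()['time']); print(bot.finish_job())"
```

```text
18.4667
the job is handed in; nothing more can be done
None
```

The handset is standing upright on the floor of cell 5 and has been let go. I handed the job in at 18.5 s; no verdict came back.

- **Finding an empty cell:** I pressed gently on two flaps with the closed fingers. Cell 4 stopped after about 5 mm at roughly 19 N, so it holds a tall tub. Cell 5 gave no contact down to about 38 mm and looked empty in the wrist picture. I did not probe the other cells.
- **Moving the handset:** I gripped the head and slid it along the slot to the wide end. There I lifted it until the foot was about 145 mm up, then lowered it into cell 5. It touched the floor at the predicted height with about 10 N of contact force.
- **Last checks:** The head centre is about 5 mm from the cell's centre. Its top is at about 140 mm, as expected with the foot on the floor. A plane fitted to the head's top gave a slope of at most about 3°. In the top picture the stamp, mug, otoscope and loose tub are at the same pixels as at the start, and the arm is well clear.
- **What disagreed:** The shut fingertips were about 17 mm behind the reported tool centre, not 14 mm ahead of it as stated. I measured this with the wrist camera and from the contact with the cell 4 tub, and corrected every height for it.
- **Less certain:** One check of the handset's tilt partway into the cell was unreliable, because only its tapered part was visible, so I ignored it.

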